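# Close the parts pots and demagnetise them

## Robot

A 6-joint arm with a two-finger parallel gripper is mounted at the origin on the work surface. World frame = base frame: x ahead of the robot, y to its left, z up, the work surface at z = 0. Lengths are in m, angles in degrees, forces in N, time in s.
With the tool pointing down it reaches from about 0.425 to 1.125 m from the base axis. Payload 14.9 kg.
Tool frame: the origin (TCP) lies where the fingers leave the gripper's body, on its centre line; the fingertips stand 78 mm ahead of it and the grasp point (between the pads) lies 60 mm ahead of it; z points along the fingers, y is the line along which they close (so a half turn about z gives the same grasp; the last joint's range is limited). The gripper opens to 91 mm and grips with 3 to 60 N. Pads are 32 mm wide; open, the fingers measure 118 mm over their backs; the gripper's body (76 mm by 178 mm) begins 60 mm behind the grasp point.
Start: joints at [71.316, 21.709, 99.362, -0, 58.929, -1.908], TCP at [0.202, 0.67, 0.292] pointing down, gripper open.
Joint ranges: [-158.91, 158.91], [-42.39, 125.64], [0.06, 152.35], [-60.88, 240.88], [17.5, 164.5], [-176.32, 176.32]. Speed limits (degrees/s): [108.29, 108.29, 136.94, 180, 180, 180].

## Interface

Orientations are given as [roll, pitch, yaw] about the fixed x, y, z axes, in that order (R = Rz(yaw) Ry(pitch) Rx(roll)).
In Python, from plant import robot, cams gives the robot as it stands.
- The arm moves only by the tool play_rows, never from a script. Its argument "plan" is a list of rows, each an object with "linear": the shift along the tool's x, y, z as a fraction of full scale, a list of three; "delta_rot": the turn, a rotation vector about the tool's x, y, z as a fraction of full scale, a list of three; "fingers": the opening, from -1 (shut) to 1 (fully open). In form: [{"linear": [dx, dy, dz], "delta_rot": [ax, ay, az], "fingers": fingers}, ...]. A call has 1 to 20 rows; each row is the pose to reach, as a shift and turn from the pose commanded when the call began, along the tool's axes at that moment; what a row does not reach only later rows make up. Full scale, the value 1, is 300 mm for a shift and 45 degrees for a turn. A row lasts 1/10 s, in which the tool goes at most 50 mm and 8.59 degrees, less where a joint would pass 70% of its speed; a pose out of reach is approached as far as the arm can. A call with a number of a shift or a turn outside -1 to 1 is refused whole. A call with a gripper value outside its range is refused whole. The fingers move at their own pace and stop on an object; "grip_force" is the grip in N (left out, the last holds). Time passes only in rows, so rows that repeat a pose let the fingers close. It gives the time, the measured TCP pose, the force, the opening and the grip force at its end, in the units of the state.
- robot.state(): the state, without advancing time (a new reading comes with each control period).
- cams.camera(name): name is "side" or "top"; returns the picture (400x640x3 uint8, red, green, blue); there is no depth.
- cams.camera_model(name): a dict with "vertical_fov" (degrees; the focal length in pixels is half the picture's height over the tangent of half this angle, whatever the lens; pixels are square), "cx", "cy" (the principal point, pixels), "eye" and "attitude" of the camera in the world. Camera axes: x right, y up, looking along -z (the intrinsics and any distortion apply to the point x, -y, -z); pixel columns grow to the right and rows downward; lengths in m; the calibration is good to about 2 mm. A picture is of the moment at which its call begins. camera_model takes no time and is no camera call.
- robot.sign_off(): hands the job in; it is judged then, once.
Trained networks look in the newest picture that a camera, given by its name, has taken for a name from the list of things; names that differ only in an ending like _2 or _b are one class to them, and where a whole thing is asked for, a point or a joint stands for the part that bears it (a point fixed in the world has none). Each returns a list of dicts, best first, with "conf" (0 to 1); they miss things now and then, are a little off and sometimes report something else, mostly with a low value. They report only what shows in the picture. A call takes as long as a camera call. They do not tell look-alikes from the thing itself.
- cams.search_frame(camera, target): "position" ([column, row] in pixels, amid what is visible of it).
- cams.regions_of(camera, target): "pixels" (400x640 bool, what is visible of it) and "position" ([column, row] in pixels, amid what is visible of it).
The state is a dict: "t": time; "qpos": joint angles; "qd": joint speeds; "joint_torque": joint torques, N m; "tool_pos": TCP position; "eef_rot": TCP orientation; "force": force on the tool from outside, world axes, zero at the start; "ft_torque": the same for the moment, N m; "finger_gap": finger opening in m; "grip_force": force on a finger pad.
Only numpy, scipy, OpenCV 4.12 (cv2) and the standard library are available. Lean on these libraries where they do the work, as an engineer would, in place of code of your own. Each camera call takes 0.05 s, during which the arm holds its last target. There are 200 camera calls.

## Task

Put on every open parts pot the lid that matches it in shape and size, fully home on the rim, and stand all the closed pots upright and wholly on the black pad of the demagnetiser while its field dial is still turned up. Only when they are all there, turn the dial down until its pointer reads zero and let go. Put the spare lids, whose pots are not there, in the small empty steel tray, and do not knock over the oil bottle.

Things in the scene. Friction and masses are not known exactly. Their poses are not given: they have to be found in the camera images.
- pot_small: Open white plastic parts pot, round, outer diameter 44 mm, wall 4 mm, 40 mm high, about 0.1 kg, a few brass wheels on its floor. Two or three of the four kinds of pot are there in a run. Origin: centre of its underside; z up.
- lid_small: Aluminium lid of the small pot, 50 g, there even without its pot; starts plug down. Plug 33 mm diameter, 8 mm deep, tapered, 1.5 mm play all round in the pot's mouth; flange (disc of diameter 40 mm) from z = 8 to 12 mm, rests on the rim; black round knob of diameter 16 mm, z = 12 to 32 mm. Origin: centre of the plug's underside, 32 mm above the pot's origin when fully home.
- pot_large: Open white plastic parts pot, round, outer diameter 64 mm, wall 4 mm, 40 mm high, about 0.1 kg, a few brass wheels on its floor. Two or three of the four kinds of pot are there in a run. Origin: centre of its underside; z up.
- lid_large: Aluminium lid of the large pot, 50 g, there even without its pot; starts plug down. Plug 53 mm diameter, 8 mm deep, tapered, 1.5 mm play all round in the pot's mouth; flange (disc of diameter 60 mm) from z = 8 to 12 mm, rests on the rim; black round knob of diameter 16 mm, z = 12 to 32 mm. Origin: centre of the plug's underside, 32 mm above the pot's origin when fully home.
- pot_square: Open white plastic parts pot, square, outer 54 x 54 mm (sides along x and y), wall 4 mm, 40 mm high, about 0.1 kg, a few brass wheels on its floor. Two or three of the four kinds of pot are there in a run. Origin: centre of its underside; z up.
- lid_square: Aluminium lid of the square pot, 50 g, there even without its pot; starts plug down. Plug 43 x 43 mm, 8 mm deep, tapered, 1.5 mm play all round in the pot's mouth; flange (plate 50 x 50 mm) from z = 8 to 12 mm, rests on the rim; black bar knob 30 mm along x by 12 mm along y, z = 12 to 32 mm. Origin: centre of the plug's underside, 32 mm above the pot's origin when fully home.
- pot_oblong: Open white plastic parts pot, rectangular, outer 66 mm along x by 44 mm along y, wall 4 mm, 40 mm high, about 0.1 kg, a few brass wheels on its floor. Two or three of the four kinds of pot are there in a run. Origin: centre of its underside; z up.
- lid_oblong: Aluminium lid of the oblong pot, 50 g, there even without its pot; starts plug down. Plug 55 x 33 mm, 8 mm deep, tapered, 1.5 mm play all round in the pot's mouth; flange (plate 62 mm along x by 40 mm along y) from z = 8 to 12 mm, rests on the rim; black bar knob 30 mm along x by 12 mm along y, z = 12 to 32 mm. Origin: centre of the plug's underside, 32 mm above the pot's origin when fully home.
- demagnetiser: Fixed flat grey console, 160 mm along its x, 350 mm along its y, 35 mm high; origin at the centre of its underside. A black rubber pad, 130 mm (x) by 230 mm (y), covers its +y part; the field dial is at its -y end, with the axis at x = 0, y = -115 mm. Position and yaw vary.
- pad_centre (a point): Centre of the top face of the demagnetiser's black rubber pad, 38 mm above the bench; axes as the demagnetiser's. The pad reaches 65 mm either way in x and 115 mm either way in y.
- dial_grip (a point): Point on the field dial's axis, 20 mm above the console's top, in the black bar grip: 44 mm long (x), 11 mm thick (y), 6 to 28 mm above the console, over a 52 mm skirt disc. Turns with the dial: its x axis is where the pointer (white line on one half of the bar) points. Zero mark: the longest, thickest white tick, in the demagnetiser's +x direction from the axis.
- lid_tray_in (a point): Centre of the inner floor of the small, shallow, empty fixed steel tray for spare lids, on the front left of the bench; outer 100 mm (x) by 170 mm (y), walls 3 mm thick and 12 mm high above the bench, floor 3 mm above it. Room for two lids side by side along y.
- dial (a joint): Angle of the field dial in rad: 0 = pointer at the zero mark, growing clockwise seen from above; starts between 1.4 and 2.5. No stop at zero: it turns on to -0.6. It stays where it is left (friction about 0.03 N m).
- oil_bottle: Amber oil bottle, 28 mm across, 62 mm high, standing on the left; a bystander. Origin: centre of its underside.
Things that resemble listed ones, but are neither listed nor needed, are in the scene too. Leave any blue look-alike of the pot_oblong alone.

How it is judged (in metres and radians):
On the way:
1. every pot that is there stands on the pad, closed with its own lid, while the dial is still turned up (above 1 rad) (x of pot_small in the frame of pad_centre between -0.045 and 0.045 m and y of pot_small in the frame of pad_centre between -0.098 and 0.098 m and z of pot_small in the frame of pad_centre between -0.003 and 0.004 m and angle between each of pot_small, pot_large, pot_square, pot_oblong's own z axis and vertical below 0.08 rad and linear speed of each of pot_small, pot_large, pot_square, pot_oblong below 0.02 m/s and z of lid_small in the frame of pot_small between 0.0295 and 0.0345 m and horizontal distance between lid_small and pot_small below 0.0045 m and angle between the z axis of lid_small and the z axis of pot_small, either way round below 0.07 rad and x of pot_large in the frame of pad_centre between -0.045 and 0.045 m and y of pot_large in the frame of pad_centre between -0.098 and 0.098 m and z of pot_large in the frame of pad_centre between -0.003 and 0.004 m and z of lid_large in the frame of pot_large between 0.0295 and 0.0345 m and horizontal distance between lid_large and pot_large below 0.0045 m and angle between the z axis of lid_large and the z axis of pot_large, either way round below 0.07 rad and x of pot_square in the frame of pad_centre between -0.045 and 0.045 m and y of pot_square in the frame of pad_centre between -0.098 and 0.098 m and z of pot_square in the frame of pad_centre between -0.003 and 0.004 m and z of lid_square in the frame of pot_square between 0.0295 and 0.0345 m and horizontal distance between lid_square and pot_square below 0.0045 m and angle between the z axis of lid_square and the z axis of pot_square, either way round below 0.07 rad and x of pot_oblong in the frame of pad_centre between -0.045 and 0.045 m and y of pot_oblong in the frame of pad_centre between -0.098 and 0.098 m and z of pot_oblong in the frame of pad_centre between -0.003 and 0.004 m and z of lid_oblong in the frame of pot_oblong between 0.0295 and 0.0345 m and horizontal distance between lid_oblong and pot_oblong below 0.0045 m and angle between the z axis of lid_oblong and the z axis of pot_oblong, either way round below 0.07 rad and value of joint dial above 1 rad), for 0.2 s.
At the end, for the whole second after the job is handed in: Every pot stands upright and still on the pad (within 45 mm of its centre in x, 98 mm in y), its own lid home (2.5 mm in height, 4.5 mm sideways, level to 4 degrees), every spare lid is in the tray (within 45 mm in x, 80 mm in y of its middle), and the dial reads zero to 0.1 rad (x of pot_small in the frame of pad_centre between -0.045 and 0.045 m and y of pot_small in the frame of pad_centre between -0.098 and 0.098 m and z of pot_small in the frame of pad_centre between -0.003 and 0.004 m and angle between each of pot_small, pot_large, pot_square, pot_oblong's own z axis and vertical below 0.08 rad and linear speed of each of pot_small, pot_large, pot_square, pot_oblong below 0.02 m/s and z of lid_small in the frame of pot_small between 0.0295 and 0.0345 m and horizontal distance between lid_small and pot_small below 0.0045 m and angle between the z axis of lid_small and the z axis of pot_small, either way round below 0.07 rad and x of pot_large in the frame of pad_centre between -0.045 and 0.045 m and y of pot_large in the frame of pad_centre between -0.098 and 0.098 m and z of pot_large in the frame of pad_centre between -0.003 and 0.004 m and z of lid_large in the frame of pot_large between 0.0295 and 0.0345 m and horizontal distance between lid_large and pot_large below 0.0045 m and angle between the z axis of lid_large and the z axis of pot_large, either way round below 0.07 rad and x of pot_square in the frame of pad_centre between -0.045 and 0.045 m and y of pot_square in the frame of pad_centre between -0.098 and 0.098 m and z of pot_square in the frame of pad_centre between -0.003 and 0.004 m and z of lid_square in the frame of pot_square between 0.0295 and 0.0345 m and horizontal distance between lid_square and pot_square below 0.0045 m and angle between the z axis of lid_square and the z axis of pot_square, either way round below 0.07 rad and x of pot_oblong in the frame of pad_centre between -0.045 and 0.045 m and y of pot_oblong in the frame of pad_centre between -0.098 and 0.098 m and z of pot_oblong in the frame of pad_centre between -0.003 and 0.004 m and z of lid_oblong in the frame of pot_oblong between 0.0295 and 0.0345 m and horizontal distance between lid_oblong and pot_oblong below 0.0045 m and angle between the z axis of lid_oblong and the z axis of pot_oblong, either way round below 0.07 rad and (height (world z) of lid_small above 0.06 m or (x of lid_small in the frame of lid_tray_in between -0.045 and 0.045 m and y of lid_small in the frame of lid_tray_in between -0.08 and 0.08 m and z of lid_small in the frame of lid_tray_in between -0.003 and 0.012 m)) and (height (world z) of lid_large above 0.06 m or (x of lid_large in the frame of lid_tray_in between -0.045 and 0.045 m and y of lid_large in the frame of lid_tray_in between -0.08 and 0.08 m and z of lid_large in the frame of lid_tray_in between -0.003 and 0.012 m)) and (height (world z) of lid_square above 0.06 m or (x of lid_square in the frame of lid_tray_in between -0.045 and 0.045 m and y of lid_square in the frame of lid_tray_in between -0.08 and 0.08 m and z of lid_square in the frame of lid_tray_in between -0.003 and 0.012 m)) and (height (world z) of lid_oblong above 0.06 m or (x of lid_oblong in the frame of lid_tray_in between -0.045 and 0.045 m and y of lid_oblong in the frame of lid_tray_in between -0.08 and 0.08 m and z of lid_oblong in the frame of lid_tray_in between -0.003 and 0.012 m)) and value of joint dial between -0.1 and 0.1 rad); the robot touches nothing.
It fails at once if the oil bottle is knocked over (angle between oil_bottle's own z axis and vertical above 0.6 rad).
Of pot_small, pot_large, pot_square, pot_oblong only 2 to 3 are there at a start; the rules pass over those that are not, and their reading is None.
At some moment in a run one of pot_small, pot_large, pot_square, pot_oblong, lid_small, lid_large, lid_square, lid_oblong may be knocked a few centimetres aside while the robot is not near it.
It also fails if it takes over 210 s, if anything falls off the work surface, if the arm or the gripper's body presses on something with over 40 N, if the wrist force passes 120 N, or if a joint passes its speed limit or range.

## Working session

There is one attempt and no reset: what is moved stays moved. The work goes in short steps, Python scripts to look and compute and a tool call to move; the robot and the scene stay as the last step left them, time stands still between calls to the robot, and variables do not carry over. Pictures are saved under pics/ and viewed, at most 14 in all, crops included, and the job is handed in when it is done.

Besides the shell and the picture viewer there is one more tool, called after "Call:" as a command line: name --argument value ..., lists and objects as JSON in quotes. play_rows: Moves the arm, as the interface text tells. Its arguments: {"type":"object","properties":{"plan":{"type":"array","items":{"type":"object","properties":{"linear":{"type":"array","items":{"type":"number","minimum":-1,"maximum":1}},"delta_rot":{"type":"array","items":{"type":"number","minimum":-1,"maximum":1}},"fingers":{"type":"number"}}}},"grip_force":{"type":"number"}},"required":["plan"]}

```bash
ls; mkdir -p pics; python3 - <<'E'
from plant import robot,cams
import cv2
print(robot.state())
for c in("top","side"):
    im=cams.camera(c); cv2.imwrite(f"pics/{c}0.png",im[:,:,::-1]); print(cams.camera_model(c))
    for n in "pot_small lid_small pot_large lid_large pot_square lid_square pot_oblong lid_oblong demagnetiser dial_grip lid_tray_in oil_bottle".split():
        try:
            print(c,n,[(round(d["conf"],2),[round(float(v)) for v in d["position"]]) for d in cams.search_frame(c,n)][:4])
        except Exception as e: print(n,e)
E
```

```text
pics
{'t': 0.0, 'qpos': array([ 7.13146234e+01,  2.17387814e+01,  9.93953583e+01,  1.00556874e-04,
        5.89293587e+01, -1.90666459e+00]), 'qd': array([-0.03564794,  0.02936632,  0.10472037, -0.00049783,  0.05344186,
       -0.04362416]), 'joint_torque': array([-1.06567473e-03, -7.63749433e+01, -4.34358287e+01,  6.49823667e-02,
        4.27236187e-02, -5.94050334e-05]), 'tool_pos': array([0.2019634 , 0.66990601, 0.29158713]), 'eef_rot': array([-1.79936540e+02, -2.19870862e-03,  1.63221235e+02]), 'force': array([ 0.35956491,  0.20470576, -0.21884049]), 'ft_torque': array([ 0.09812249, -0.02624293, -0.02282057]), 'grip_force': 0.0, 'finger_gap': 0.09108803278517082}
{'vertical_fov': 48.57997299967199, 'cx': 320.5632064425031, 'cy': 199.3446382155035, 'eye': array([0.36822371, 0.01634622, 1.2339931 ]), 'attitude': array([  6.71742196,  -0.49118806, -91.28797563])}
top pot_small []
top lid_small [(0.58, [437, 168]), (0.56, [392, 145])]
top pot_large [(0.59, [290, 227])]
top lid_large [(0.71, [442, 206])]
top pot_square [(0.78, [388, 229])]
top lid_square [(0.63, [342, 220])]
top pot_o
[... 352 characters left out ...]
y': 198.1147443496182, 'eye': array([0.32656001, 0.72544152, 0.97712733]), 'attitude': array([  38.87207088,    0.98430798, -167.48820569])}
side pot_small [(0.27, [362, 158])]
side lid_small [(0.71, [286, 146])]
side pot_large [(0.87, [349, 240])]
side lid_large [(0.76, [353, 123])]
side pot_square [(0.95, [361, 161])]
side lid_square [(0.77, [348, 192]), (0.54, [354, 125])]
side pot_oblong [(0.96, [319, 120]), (0.7, [293, 99]), (0.59, [395, 104]), (0.53, [260, 251])]
side lid_oblong [(0.49, [390, 134])]
side demagnetiser [(0.63, [260, 255])]
side dial_grip [(0.72, [276, 202])]
side lid_tray_in [(0.96, [333, 310])]
side oil_bottle [(0.77, [274, 362]), (0.69, [331, 310]), (0.57, [362, 160])]
```

```bash
python3 - <<'E'
import cv2
a=cv2.imread("pics/top0.png")[90:290,180:520]; cv2.imwrite("pics/top0c.png",cv2.resize(a,(800,470),interpolation=cv2.INTER_CUBIC))
a=cv2.imread("pics/side0.png")[60:400,190:540]; cv2.imwrite("pics/side0c.png",cv2.resize(a,(618,600),interpolation=cv2.INTER_CUBIC))
E
```

```text
(no output)
```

View pics/top0c.png

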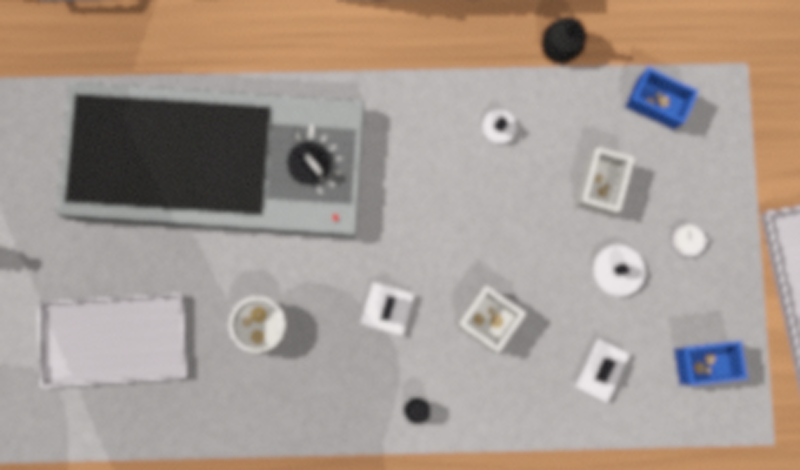

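View pics/side0c.png

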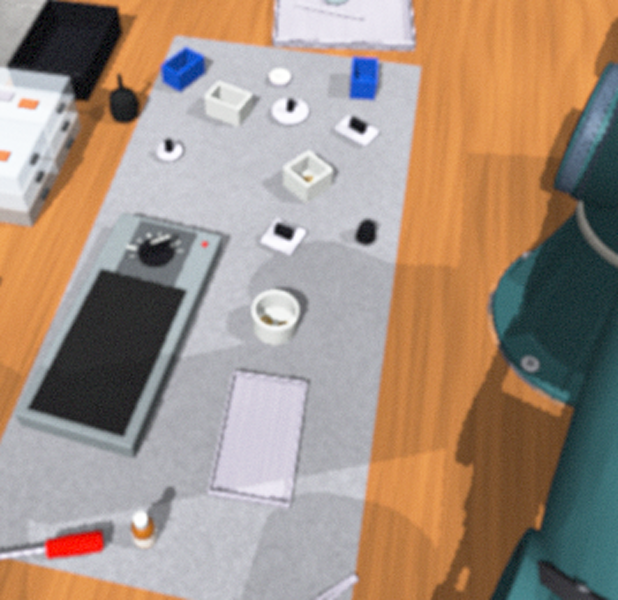

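The picture shows three white pots: large round at top (290,227), square (388,229) and oblong (437,168). The lids are square (345,221), oblong (436,247), large (443,206) and small, which is spare, (393,144). Two blue boxes and a white disc at (473,192) are decoys. The oil bottle is by the far left. Next I'll measure metric positions.

```bash
cat > h.py <<'E'
import numpy as np,cv2
from scipy.spatial.transform import Rotation as R
from plant import robot,cams
def px2w(c,p,z):
    m=cams.camera_model(c); f=200/np.tan(np.radians(m["vertical_fov"]/2))
    p=np.atleast_2d(np.asarray(p,float))
    d=np.c_[(p[:,0]-m["cx"])/f,-(p[:,1]-m["cy"])/f,-np.ones(len(p))]
    d=R.from_euler("xyz",m["attitude"],degrees=True).apply(d)
    return m["eye"]+d*((z-m["eye"][2])/d[:,2])[:,None]
def shape(c,mask,z):
    """centroid of region and min-area rectangle, in world at height z"""
    cn=max(cv2.findContours(mask.astype(np.uint8),cv2.RETR_EXTERNAL,cv2.CHAIN_APPROX_NONE)[0],key=cv2.contourArea)
    ys,xs=np.nonzero(mask); w=px2w(c,np.c_[xs,ys],z)[:,:2]
    (cx,cy),(a,b),th=cv2.minAreaRect((w*1000).astype(np.float32))
    if a<b: a,b,th=b,a,th+90
    return np.round(w.mean(0)*1000,1).tolist(),np.round([cx,cy,a,b,(th+90)%180-90],1).tolist()
E
cat > m.py <<'E'
from h import *
import sys
Z=dict(pot=.040,lid=.012,dem=.035,dial=.05,oil=.03)
def meas(c,names,k=3):
    for n in names:
        for d in cams.regions_of(c,n)[:k]:
            if d["conf"]<.3: continue
            print(c,n,round(d["conf"],2),[round(float(v)) for v in d["position"]],*shape(c,d["pixels"],Z.get(n.split("_")[0][:4].replace("dema","dem"),.012)))
if __name__=="__main__":
    for c in("top","side"):
        cams.camera(c)
        meas(c,sys.argv[1:])
E
python3 m.py pot_large pot_square pot_oblong lid_small lid_large lid_square lid_oblong demagnetiser lid_tray_in dial_grip oil_bottle
```

```text
top pot_large 0.87 [288, 229] [433.0, 90.4] [432.9, 91.0, 64.6, 61.9, -1.0]
top pot_large 0.64 [314, 159] [620.9, 25.5] [621.9, 25.3, 53.0, 52.1, -1.2]
top pot_square 0.86 [387, 226] [432.6, -177.0] [432.7, -177.1, 58.2, 54.8, -36.6]
top pot_oblong 0.98 [437, 169] [589.9, -316.9] [590.0, -317.2, 72.4, 48.3, -17.8]
top pot_oblong 0.78 [462, 135] [688.6, -390.6] [687.5, -390.9, 75.8, 60.8, 67.0]
top pot_oblong 0.57 [477, 243] [377.9, -427.3] [378.3, -427.1, 81.2, 46.2, -84.3]
top lid_small 0.7 [288, 230] [434.9, 91.5] [435.8, 92.7, 57.9, 57.8, 88.8]
top lid_small 0.44 [393, 144] [665.9, -201.1] [666.3, -201.1, 37.8, 36.8, -2.3]
top lid_large 0.8 [442, 206] [489.3, -335.8] [488.9, -335.8, 58.2, 56.3, -47.2]
top lid_square 0.57 [345, 221] [449.9, -61.3] [450.4, -61.0, 53.4, 52.3, 72.0]
top lid_oblong 0.85 [433, 250] [372.0, -310.2] [372.5, -310.5, 64.9, 42.5, -29.3]
top demagnetiser 0.86 [272, 158] [627.2, 143.0] [628.0, 142.7, 351.2, 168.2, 85.8]
top demagnetiser 0.62 [387, 226] [433.7, -177.5] [433.6, -177.5, 59.9, 59.1, -35.3]
top lid_tray_in 0.72 [228, 234] [420.3, 261.1] [420.8, 261
[... 623 characters left out ...]
62.3, -200.0] [663.4, -200.3, 46.3, 34.1, -40.9]
side lid_large 0.61 [353, 124] [486.0, -330.9] [486.4, -331.5, 60.2, 53.0, 11.4]
side lid_large 0.43 [333, 309] [416.0, 269.3] [416.4, 265.4, 174.1, 99.5, -87.0]
side lid_square 0.61 [350, 193] [447.6, -57.3] [447.6, -57.1, 52.7, 50.8, 70.5]
side lid_oblong 0.54 [392, 135] [368.9, -306.4] [369.2, -306.9, 60.6, 49.5, -26.5]
side demagnetiser 0.88 [261, 254] [622.9, 167.8] [622.5, 149.9, 364.2, 171.4, 84.3]
side lid_tray_in 0.76 [335, 311] [416.2, 269.7] [416.3, 264.6, 176.0, 101.5, -87.4]
side dial_grip 0.56 [277, 202] [613.4, 36.4] [613.7, 37.0, 53.5, 53.1, -60.0]
side oil_bottle 0.66 [274, 363] [520.7, 416.6] [520.0, 415.3, 39.7, 28.1, -73.0]
```

```bash
cat > p.py <<'E'
# usage: python3 p.py "x,y,z,yaw[;...]" (mm, deg): chained calls, each relative to the previous waypoint; optional start= first
import sys,numpy as np
from plant import robot
s=robot.state(); cur=np.r_[s["tool_pos"]*1000,s["eef_rot"][2]]
W=[[float(v) for v in w.split(",")] for w in sys.argv[1].split(";")]
if len(sys.argv)>2: cur=np.array([float(v) for v in sys.argv[2].split(",")])
print("start",np.round(cur,1),"tilt",np.round(s["eef_rot"][:2],2),"t",round(s["t"],1))
def call(base,w):
    y=np.radians(base[3]); dx,dy,dz=np.array(w[:3])-base[:3]
    return np.array([np.cos(y)*dx+np.sin(y)*dy,np.sin(y)*dx-np.cos(y)*dy,-dz])/300,-((w[3]-base[3]+180)%360-180)/45
for w in W:
    l,r=call(cur,w); print(w,"lin",np.round(l,4).tolist(),"rz",round(r,4),"j6~",round(np.degrees(np.arctan2(w[1],w[0]))+90-w[3],0),"BIG" if max(abs(l).max(),abs(r))>1 else "")
    cur=np.array(w)
E
python3 - <<'E'
from h import *
im=cams.camera("top"); ms=[d for d in cams.regions_of("top","demagnetiser") if d["conf"]>.7][0]["pixels"]
g=cv2.cvtColor(im,cv2.COLOR_RGB2GRAY); k=((g<60)&ms).astype(np.uint8)
n,l,st,_=cv2.connectedComponentsWithStats(k); i=1+st[1:,4].argmax()
print(shape("top",l==i,.038))
im=cams.camera("side"); g=cv2.cvtColor(im,cv2.COLOR_RGB2GRAY); k=(g<50).astype(np.uint8);k[:,:200]=0;k[:180]=0;k[:,310:]=0
k=cv2.morphologyEx(k,cv2.MORPH_OPEN,np.ones((3,3)))
n,l,st,_=cv2.connectedComponentsWithStats(k); i=1+st[1:,4].argmax(); print(shape("side",l==i,.038))
E
python3 p.py "315,380,240,170;433,91,180,177.2;433,91,88,177.2"
```

```text
([635.1, 191.3], [635.4, 191.0, 223.6, 122.5, 84.9])
([631.9, 200.5], [632.1, 192.5, 224.0, 124.0, 84.9])
start [202.1 670.2 292.2 163.2] tilt [-180.   -0.] t 2.6
[315.0, 380.0, 240.0, 170.0] lin [-0.6397, -0.8176, 0.174] rz -0.1506 j6~ -30.0 
[433.0, 91.0, 180.0, 177.2] lin [-0.5546, -0.8804, 0.2] rz -0.16 j6~ -75.0 
[433.0, 91.0, 88.0, 177.2] lin [0.0, 0.0, 0.3067] rz -0.0 j6~ -75.0
```

Call:
play_rows --plan '[{"linear": [-0.64,-0.818,0.174],"delta_rot": [0,0,-0.15],"fingers": 1},{"linear": [-0.64,-0.818,0.174],"delta_rot": [0,0,-0.15],"fingers": 1},{"linear": [-0.64,-0.818,0.174],"delta_rot": [0,0,-0.15],"fingers": 1},{"linear": [-0.64,-0.818,0.174],"delta_rot": [0,0,-0.15],"fingers": 1},{"linear": [-0.64,-0.818,0.174],"delta_rot": [0,0,-0.15],"fingers": 1},{"linear": [-0.64,-0.818,0.174],"delta_rot": [0,0,-0.15],"fingers": 1},{"linear": [-0.64,-0.818,0.174],"delta_rot": [0,0,-0.15],"fingers": 1}]' --grip_force 10

```text
t: 3.35
tool_pos: [0.3153, 0.3764, 0.2392]
eef_rot: [-179.9, -0.0, 169.9]
force: [-1.0, 0.4, -1.3]
finger_gap: 0.0911
grip_force: 0.0
```

Call:
play_rows --plan '[{"linear": [-0.555,-0.88,0.2],"delta_rot": [0,0,-0.16],"fingers": 1},{"linear": [-0.555,-0.88,0.2],"delta_rot": [0,0,-0.16],"fingers": 1},{"linear": [-0.555,-0.88,0.2],"delta_rot": [0,0,-0.16],"fingers": 1},{"linear": [-0.555,-0.88,0.2],"delta_rot": [0,0,-0.16],"fingers": 1},{"linear": [-0.555,-0.88,0.2],"delta_rot": [0,0,-0.16],"fingers": 1},{"linear": [-0.555,-0.88,0.2],"delta_rot": [0,0,-0.16],"fingers": 1},{"linear": [-0.555,-0.88,0.2],"delta_rot": [0,0,-0.16],"fingers": 1},{"linear": [-0.555,-0.88,0.2],"delta_rot": [0,0,-0.16],"fingers": 1},{"linear": [-0.555,-0.88,0.2],"delta_rot": [0,0,-0.16],"fingers": 1}]'

```text
t: 4.25
tool_pos: [0.4332, 0.0911, 0.1801]
eef_rot: [180.0, 0.0, 177.1]
force: [0.2, -0.4, 0.5]
finger_gap: 0.0913
grip_force: 0.0
```

Call:
play_rows --plan '[{"linear": [0,0,0.15],"delta_rot": [0,0,0],"fingers": 1},{"linear": [0,0,0.25],"delta_rot": [0,0,0],"fingers": 1},{"linear": [0,0,0.307],"delta_rot": [0,0,0],"fingers": 1},{"linear": [0,0,0.307],"delta_rot": [0,0,0],"fingers": 1},{"linear": [0,0,0.307],"delta_rot": [0,0,0],"fingers": -1},{"linear": [0,0,0.307],"delta_rot": [0,0,0],"fingers": -1},{"linear": [0,0,0.307],"delta_rot": [0,0,0],"fingers": -1},{"linear": [0,0,0.307],"delta_rot": [0,0,0],"fingers": -1},{"linear": [0,0,0.307],"delta_rot": [0,0,0],"fingers": -1},{"linear": [0,0,0.307],"delta_rot": [0,0,0],"fingers": -1}]'

```text
t: 5.25
tool_pos: [0.4336, 0.0911, 0.0888]
eef_rot: [180.0, 0.1, 177.2]
force: [-1.9, 3.5, 11.6]
finger_gap: 0.0646
grip_force: 10.0
```

Call:
play_rows --plan '[{"linear": [0,0,0],"delta_rot": [0,0,0],"fingers": 1},{"linear": [0,0,0],"delta_rot": [0,0,0],"fingers": 1},{"linear": [0,0,0],"delta_rot": [0,0,0],"fingers": 1},{"linear": [0,0,0],"delta_rot": [0,0,0],"fingers": 1},{"linear": [0,0,0],"delta_rot": [0,0,1],"fingers": 1},{"linear": [0,0,0],"delta_rot": [0,0,1],"fingers": 1},{"linear": [0,0,0],"delta_rot": [0,0,1],"fingers": 1},{"linear": [0,0,0],"delta_rot": [0,0,1],"fingers": 1},{"linear": [0,0,0],"delta_rot": [0,0,1],"fingers": 1},{"linear": [0,0,0],"delta_rot": [0,0,1],"fingers": 1},{"linear": [0,0,0],"delta_rot": [0,0,1],"fingers": 1}]'

```text
t: 6.35
tool_pos: [0.433, 0.0909, 0.0879]
eef_rot: [-180.0, -0.0, 132.2]
force: [-0.1, 0.4, -0.1]
finger_gap: 0.0913
grip_force: 0.0
```

Call:
play_rows --plan '[{"linear": [0,0,0],"delta_rot": [0,0,1],"fingers": 1},{"linear": [0,0,0],"delta_rot": [0,0,1],"fingers": 1},{"linear": [0,0,0],"delta_rot": [0,0,1],"fingers": 1},{"linear": [0,0,0],"delta_rot": [0,0,1],"fingers": 1},{"linear": [0,0,0],"delta_rot": [0,0,1],"fingers": 1},{"linear": [0,0,0],"delta_rot": [0,0,1],"fingers": 1},{"linear": [0,0,0],"delta_rot": [0,0,1],"fingers": 1},{"linear": [0,0,0],"delta_rot": [0,0,1],"fingers": -1},{"linear": [0,0,0],"delta_rot": [0,0,1],"fingers": -1},{"linear": [0,0,0],"delta_rot": [0,0,1],"fingers": -1},{"linear": [0,0,0],"delta_rot": [0,0,1],"fingers": -1},{"linear": [0,0,0],"delta_rot": [0,0,1],"fingers": -1},{"linear": [0,0,0],"delta_rot": [0,0,1],"fingers": -1}]'

```text
t: 7.65
tool_pos: [0.433, 0.0909, 0.0879]
eef_rot: [180.0, 0.0, 87.2]
force: [-0.9, 0.1, 0.7]
finger_gap: 0.0637
grip_force: 10.0
```

```bash
python3 p.py "433,91,165,84.9;641,271,165,84.9;641,271,126.5,84.9"
```

```text
start [433.   90.9  87.9  87.2] tilt [180.   0.] t 7.7
[433.0, 91.0, 165.0, 84.9] lin [0.0004, -0.0002, -0.2569] rz 0.0508 j6~ 17.0 
[641.0, 271.0, 165.0, 84.9] lin [0.6593, 0.6373, -0.0] rz -0.0 j6~ 28.0 
[641.0, 271.0, 126.5, 84.9] lin [0.0, 0.0, 0.1283] rz -0.0 j6~ 28.0
```

Call:
play_rows --plan '[{"linear": [0,0,-0.13],"delta_rot": [0,0,0.05],"fingers": -1},{"linear": [0,0,-0.257],"delta_rot": [0,0,0.05],"fingers": -1},{"linear": [0,0,-0.257],"delta_rot": [0,0,0.05],"fingers": -1}]'

```text
t: 7.95
tool_pos: [0.435, 0.0912, 0.1688]
eef_rot: [179.7, -0.1, 84.9]
force: [-0.5, 0.0, -1.9]
finger_gap: 0.0636
grip_force: 10.0
```

Call:
play_rows --plan '[{"linear": [0.1,0.1,0],"delta_rot": [0,0,0],"fingers": -1},{"linear": [0.2,0.2,0],"delta_rot": [0,0,0],"fingers": -1},{"linear": [0.3,0.29,0],"delta_rot": [0,0,0],"fingers": -1},{"linear": [0.4,0.385,0],"delta_rot": [0,0,0],"fingers": -1},{"linear": [0.5,0.48,0],"delta_rot": [0,0,0],"fingers": -1},{"linear": [0.6,0.58,0],"delta_rot": [0,0,0],"fingers": -1},{"linear": [0.659,0.637,0],"delta_rot": [0,0,0],"fingers": -1},{"linear": [0.659,0.637,0],"delta_rot": [0,0,0],"fingers": -1},{"linear": [0.659,0.637,0.06],"delta_rot": [0,0,0],"fingers": -1},{"linear": [0.659,0.637,0.11],"delta_rot": [0,0,0],"fingers": -1},{"linear": [0.659,0.637,0.128],"delta_rot": [0,0,0],"fingers": -1},{"linear": [0.659,0.637,0.128],"delta_rot": [0,0,0],"fingers": -1},{"linear": [0.659,0.637,0.128],"delta_rot": [0,0,0],"fingers": -1}]'

```text
t: 9.25
tool_pos: [0.6403, 0.2704, 0.1258]
eef_rot: [-179.9, 0.0, 84.9]
force: [-0.1, 0.1, 0.0]
finger_gap: 0.0634
grip_force: 10.0
```

Call:
play_rows --plan '[{"linear": [0,0,0],"delta_rot": [0,0,0],"fingers": 1},{"linear": [0,0,0],"delta_rot": [0,0,0],"fingers": 1},{"linear": [0,0,0],"delta_rot": [0,0,0],"fingers": 1},{"linear": [0,0,-0.15],"delta_rot": [0,0,0],"fingers": 0},{"linear": [0,0,-0.25],"delta_rot": [0,0,0],"fingers": 0},{"linear": [0,0,-0.25],"delta_rot": [0,0,0],"fingers": 0}]'

```text
t: 9.85
tool_pos: [0.6429, 0.2717, 0.2064]
eef_rot: [179.7, -0.2, 84.9]
force: [0.9, 0.5, -0.5]
finger_gap: 0.0663
grip_force: 0.0
```

```bash
python3 p.py "565,-20,200,84.9;489,-335,180,84.9;489,-335,93.5,84.9"; python3 m.py pot_large lid_large
```

```text
start [642.9 271.7 206.4  84.9] tilt [ 1.7966e+02 -1.7000e-01] t 9.8
[565.0, -20.0, 200.0, 84.9] lin [-0.9914, -0.1725, 0.0215] rz 0.0006 j6~ 3.0 
[489.0, -335.0, 180.0, 84.9] lin [-1.0684, -0.159, 0.0667] rz -0.0 j6~ -29.0 BIG
[489.0, -335.0, 93.5, 84.9] lin [0.0, 0.0, 0.2883] rz -0.0 j6~ -29.0 
top pot_large 0.62 [230, 154] [645.3, 249.4] [645.5, 249.5, 30.2, 13.4, 25.9]
top pot_large 0.53 [434, 248] [373.3, -303.2] [372.9, -303.4, 56.9, 37.0, -28.1]
top lid_large 0.79 [440, 203] [489.1, -335.5] [488.9, -335.8, 58.9, 55.9, 88.8]
top lid_large 0.6 [282, 158] [632.8, 109.5] [632.5, 123.6, 315.3, 169.8, 85.0]
side pot_large 0.73 [239, 281] [645.1, 265.4] [644.4, 261.4, 86.8, 66.3, -52.4]
side pot_large 0.73 [271, 253] [606.5, 167.4] [621.5, 155.0, 362.2, 170.9, 84.7]
side lid_large 0.69 [355, 123] [485.2, -330.0] [483.9, -329.8, 61.5, 53.9, 55.8]
```

Call:
play_rows --plan '[{"linear": [-0.98,-0.17,0],"delta_rot": [0,0,0],"fingers": 0},{"linear": [-0.98,-0.17,0],"delta_rot": [0,0,0],"fingers": 0},{"linear": [-0.98,-0.17,0],"delta_rot": [0,0,0],"fingers": 0},{"linear": [-0.98,-0.17,0],"delta_rot": [0,0,0],"fingers": 0},{"linear": [-0.98,-0.17,0],"delta_rot": [0,0,0],"fingers": 0},{"linear": [-0.98,-0.17,0],"delta_rot": [0,0,0],"fingers": 0}]'

```text
t: 10.75
tool_pos: [0.5629, -0.0192, 0.2009]
eef_rot: [-179.9, 0.0, 84.9]
force: [1.5, -0.2, -0.3]
finger_gap: 0.0455
grip_force: 0.0
```

Call:
play_rows --plan '[{"linear": [-0.98,-0.157,0.067],"delta_rot": [0,0,0],"fingers": 0},{"linear": [-0.98,-0.157,0.067],"delta_rot": [0,0,0],"fingers": 0},{"linear": [-0.98,-0.157,0.067],"delta_rot": [0,0,0],"fingers": 0},{"linear": [-0.98,-0.157,0.067],"delta_rot": [0,0,0],"fingers": 0},{"linear": [-0.98,-0.157,0.067],"delta_rot": [0,0,0],"fingers": 0},{"linear": [-0.98,-0.157,0.067],"delta_rot": [0,0,0],"fingers": 0},{"linear": [-0.98,-0.157,0.067],"delta_rot": [0,0,0],"fingers": 0},{"linear": [-0.98,-0.157,0.067],"delta_rot": [0,0,0],"fingers": 0}]'

```text
t: 11.55
tool_pos: [0.4904, -0.3066, 0.1807]
eef_rot: [-179.9, -0.0, 84.8]
force: [-0.9, 0.1, 0.2]
finger_gap: 0.0455
grip_force: 0.0
```

```bash
python3 p.py "489,-335,93.5,84.9;489,-335,93.5,39.9;489,-335,93.5,-5.1;489,-335,200,-5.1"
```

```text
start [ 490.4 -306.6  180.7   84.8] tilt [-1.7993e+02 -4.0000e-02] t 11.6
[489.0, -335.0, 93.5, 84.9] lin [-0.0946, 0.0038, 0.2907] rz -0.0022 j6~ -29.0 
[489.0, -335.0, 93.5, 39.9] lin [0.0, 0.0, -0.0] rz 1.0 j6~ 16.0 
[489.0, -335.0, 93.5, -5.1] lin [0.0, 0.0, -0.0] rz 1.0 j6~ 61.0 
[489.0, -335.0, 200.0, -5.1] lin [0.0, -0.0, -0.355] rz -0.0 j6~ 61.0
```

Call:
play_rows --plan '[{"linear": [-0.095,0.004,0],"delta_rot": [0,0,0],"fingers": 0},{"linear": [-0.095,0.004,0.1],"delta_rot": [0,0,0],"fingers": 0},{"linear": [-0.095,0.004,0.2],"delta_rot": [0,0,0],"fingers": 0},{"linear": [-0.095,0.004,0.27],"delta_rot": [0,0,0],"fingers": 0},{"linear": [-0.095,0.004,0.29],"delta_rot": [0,0,0],"fingers": 0},{"linear": [-0.095,0.004,0.29],"delta_rot": [0,0,0],"fingers": 0},{"linear": [-0.095,0.004,0.29],"delta_rot": [0,0,0],"fingers": -1},{"linear": [-0.095,0.004,0.29],"delta_rot": [0,0,0],"fingers": -1},{"linear": [-0.095,0.004,0.29],"delta_rot": [0,0,0],"fingers": -1},{"linear": [-0.095,0.004,0.29],"delta_rot": [0,0,0],"fingers": -1},{"linear": [-0.095,0.004,0.29],"delta_rot": [0,0,0],"fingers": -1}]'

```text
t: 12.65
tool_pos: [0.49, -0.3348, 0.0951]
eef_rot: [180.0, 0.0, 84.9]
force: [-0.4, 0.9, 6.8]
finger_gap: 0.0154
grip_force: 10.0
```

Call:
play_rows --plan '[{"linear": [0,0,0],"delta_rot": [0,0,0],"fingers": -0.3},{"linear": [0,0,0],"delta_rot": [0,0,0],"fingers": -0.3},{"linear": [0,0,0],"delta_rot": [0,0,1],"fingers": -0.3},{"linear": [0,0,0],"delta_rot": [0,0,1],"fingers": -0.3},{"linear": [0,0,0],"delta_rot": [0,0,1],"fingers": -0.3},{"linear": [0,0,0],"delta_rot": [0,0,1],"fingers": -0.3},{"linear": [0,0,0],"delta_rot": [0,0,1],"fingers": -0.3},{"linear": [0,0,0],"delta_rot": [0,0,1],"fingers": -0.3},{"linear": [0,0,0],"delta_rot": [0,0,1],"fingers": -0.3}]'

```text
t: 13.55
tool_pos: [0.4898, -0.3346, 0.0945]
eef_rot: [-180.0, 0.0, 39.9]
force: [0.4, -0.4, 0.9]
finger_gap: 0.0316
grip_force: 0.0
```

Call:
play_rows --plan '[{"linear": [0,0,0],"delta_rot": [0,0,1],"fingers": -0.3},{"linear": [0,0,0],"delta_rot": [0,0,1],"fingers": -0.3},{"linear": [0,0,0],"delta_rot": [0,0,1],"fingers": -0.3},{"linear": [0,0,0],"delta_rot": [0,0,1],"fingers": -0.3},{"linear": [0,0,0],"delta_rot": [0,0,1],"fingers": -0.3},{"linear": [0,0,0],"delta_rot": [0,0,1],"fingers": -0.3},{"linear": [0,0,0],"delta_rot": [0,0,1],"fingers": -0.3},{"linear": [0,0,0],"delta_rot": [0,0,1],"fingers": -1},{"linear": [0,0,0],"delta_rot": [0,0,1],"fingers": -1},{"linear": [0,0,0],"delta_rot": [0,0,1],"fingers": -1},{"linear": [0,0,0],"delta_rot": [0,0,1],"fingers": -1}]'

```text
t: 14.65
tool_pos: [0.4898, -0.3346, 0.0945]
eef_rot: [180.0, 0.0, -5.0]
force: [0.4, -0.4, 0.1]
finger_gap: 0.0154
grip_force: 10.0
```

Call:
play_rows --plan '[{"linear": [0,0,-0.1],"delta_rot": [0,0,0],"fingers": -1},{"linear": [0,0,-0.22],"delta_rot": [0,0,0],"fingers": -1},{"linear": [0,0,-0.3],"delta_rot": [0,0,0],"fingers": -1},{"linear": [0,0,-0.355],"delta_rot": [0,0,0],"fingers": -1},{"linear": [0,0,-0.355],"delta_rot": [0,0,0],"fingers": -1}]'

```text
t: 15.15
tool_pos: [0.4905, -0.3351, 0.2029]
eef_rot: [179.9, -0.2, -5.1]
force: [0.5, 0.1, -0.3]
finger_gap: 0.0156
grip_force: 10.0
```

```bash
python3 p.py "565,-60,200,-5.1;640.3,205,195,-5.1;640.3,270.4,190,-5.1;640.3,270.4,164,-5.1"
```

```text
start [ 490.5 -335.1  202.9   -5.1] tilt [ 1.7991e+02 -1.5000e-01] t 15.2
[565.0, -60.0, 200.0, -5.1] lin [0.1664, -0.9354, 0.0097] rz 0.0008 j6~ 89.0 
[640.3, 205.0, 195.0, -5.1] lin [0.1715, -0.9021, 0.0167] rz -0.0 j6~ 113.0 
[640.3, 270.4, 190.0, -5.1] lin [-0.0194, -0.2171, 0.0167] rz -0.0 j6~ 118.0 
[640.3, 270.4, 164.0, -5.1] lin [0.0, -0.0, 0.0867] rz -0.0 j6~ 118.0
```

Call:
play_rows --plan '[{"linear": [0.16,-0.935,0],"delta_rot": [0,0,0],"fingers": -1},{"linear": [0.16,-0.935,0],"delta_rot": [0,0,0],"fingers": -1},{"linear": [0.16,-0.935,0],"delta_rot": [0,0,0],"fingers": -1},{"linear": [0.16,-0.935,0],"delta_rot": [0,0,0],"fingers": -1},{"linear": [0.16,-0.935,0],"delta_rot": [0,0,0],"fingers": -1},{"linear": [0.16,-0.935,0],"delta_rot": [0,0,0],"fingers": -1},{"linear": [0.16,-0.935,0],"delta_rot": [0,0,0],"fingers": -1}]'

```text
t: 15.85
tool_pos: [0.5625, -0.056, 0.1996]
eef_rot: [-180.0, 0.1, -4.9]
force: [-0.4, 0.1, -0.8]
finger_gap: 0.0157
grip_force: 10.0
```

Call:
play_rows --plan '[{"linear": [0.17,-0.9,0],"delta_rot": [0,0,0],"fingers": -1},{"linear": [0.17,-0.9,0],"delta_rot": [0,0,0],"fingers": -1},{"linear": [0.17,-0.9,0],"delta_rot": [0,0,0],"fingers": -1},{"linear": [0.17,-0.9,0],"delta_rot": [0,0,0],"fingers": -1},{"linear": [0.17,-0.9,0],"delta_rot": [0,0,0],"fingers": -1},{"linear": [0.17,-0.9,0],"delta_rot": [0,0,0],"fingers": -1},{"linear": [0.17,-0.9,0],"delta_rot": [0,0,0],"fingers": -1},{"linear": [0.17,-0.9,0],"delta_rot": [0,0,0],"fingers": -1},{"linear": [0.17,-0.9,0],"delta_rot": [0,0,0],"fingers": -1}]'

```text
t: 16.75
tool_pos: [0.6367, 0.2037, 0.2001]
eef_rot: [180.0, 0.1, -5.1]
force: [-0.5, -0.0, -0.1]
finger_gap: 0.0159
grip_force: 10.0
```

```bash
python3 p.py "640.3,270.4,185,-5.1;640.3,270.4,164.2,-5.1"
```

```text
start [636.7 203.7 200.1  -5.1] tilt [1.7996e+02 8.0000e-02] t 16.8
[640.3, 270.4, 185.0, -5.1] lin [-0.0078, -0.2226, 0.0502] rz -0.0005 j6~ 118.0 
[640.3, 270.4, 164.2, -5.1] lin [0.0, -0.0, 0.0693] rz -0.0 j6~ 118.0
```

Call:
play_rows --plan '[{"linear": [-0.0078,-0.2226,0.02],"delta_rot": [0,0,0],"fingers": -1},{"linear": [-0.0078,-0.2226,0.05],"delta_rot": [0,0,0],"fingers": -1},{"linear": [-0.0078,-0.2226,0.05],"delta_rot": [0,0,0],"fingers": -1},{"linear": [-0.0078,-0.2226,0.05],"delta_rot": [0,0,0],"fingers": -1},{"linear": [-0.0078,-0.2226,0.05],"delta_rot": [0,0,0],"fingers": -1}]'

```text
t: 17.25
tool_pos: [0.6407, 0.2705, 0.1861]
eef_rot: [180.0, 0.0, -5.1]
force: [1.0, 0.1, -0.9]
finger_gap: 0.0152
grip_force: 10.0
```

Call:
play_rows --plan '[{"linear": [0,0,0.025],"delta_rot": [0,0,0],"fingers": -1},{"linear": [0,0,0.04],"delta_rot": [0,0,0],"fingers": -1},{"linear": [0,0,0.055],"delta_rot": [0,0,0],"fingers": -1},{"linear": [0,0,0.066],"delta_rot": [0,0,0],"fingers": -1},{"linear": [0,0,0.066],"delta_rot": [0,0,0],"fingers": -1},{"linear": [0,0,0.066],"delta_rot": [0,0,0],"fingers": -1}]'

```text
t: 17.85
tool_pos: [0.6407, 0.2717, 0.1662]
eef_rot: [180.0, 0.0, -5.1]
force: [-0.6, -0.7, -0.6]
finger_gap: 0.0156
grip_force: 10.0
```

Call:
play_rows --plan '[{"linear": [0,0,0.006],"delta_rot": [0,0,0],"fingers": -1},{"linear": [0,0,0.006],"delta_rot": [0,0,0],"fingers": -1},{"linear": [0,0,0.006],"delta_rot": [0,0,0],"fingers": -0.3},{"linear": [0,0,0.006],"delta_rot": [0,0,0],"fingers": -0.3},{"linear": [0,0,-0.1],"delta_rot": [0,0,0],"fingers": -0.3},{"linear": [0,0,-0.18],"delta_rot": [0,0,0],"fingers": 0.5},{"linear": [0,0,-0.18],"delta_rot": [0,0,0],"fingers": 1}]'

```text
t: 18.55
tool_pos: [0.6422, 0.2723, 0.2238]
eef_rot: [-179.9, -0.3, -5.1]
force: [0.6, 0.2, 0.7]
finger_gap: 0.0455
grip_force: 0.0
```

```bash
python3 p.py "540,40,215,-22;432.6,-177,180,-36.6;432.6,-177,88,-36.6"; python3 m.py pot_square lid_large lid_square | grep -v "0.[0-4][0-9]* \["
```

```text
start [642.2 272.3 223.8  -5.1] tilt [-179.87   -0.26] t 18.6
[540.0, 40.0, 215.0, -22.0] lin [-0.2708, 0.8016, 0.0295] rz 0.3761 j6~ 116.0 
[432.6, -177.0, 180.0, -36.6] lin [-0.061, 0.8048, 0.1167] rz 0.3244 j6~ 104.0 
[432.6, -177.0, 88.0, -36.6] lin [0.0, -0.0, 0.3067] rz -0.0 j6~ 104.0 
top pot_square 0.92 [389, 224] [432.9, -176.8] [433.0, -177.3, 59.0, 58.6, 53.0]
top lid_square 0.77 [342, 221] [449.7, -60.5] [449.7, -60.9, 50.3, 49.4, 72.0]
side pot_square 0.68 [362, 159] [428.8, -159.8] [430.0, -160.3, 81.8, 81.3, 52.6]
side pot_square 0.58 [245, 294] [629.7, 283.3] [629.5, 282.1, 62.0, 37.5, 38.3]
side lid_large 0.73 [238, 277] [657.0, 238.4] [657.2, 238.2, 62.7, 51.0, 85.1]
side lid_square 0.6 [350, 191] [446.9, -58.3] [447.3, -58.4, 49.8, 48.7, 70.2]
```

Call:
play_rows --plan '[{"linear": [-0.27,0.8,0.03],"delta_rot": [0,0,0.376],"fingers": 1},{"linear": [-0.27,0.8,0.03],"delta_rot": [0,0,0.376],"fingers": 1},{"linear": [-0.27,0.8,0.03],"delta_rot": [0,0,0.376],"fingers": 1},{"linear": [-0.27,0.8,0.03],"delta_rot": [0,0,0.376],"fingers": 1},{"linear": [-0.27,0.8,0.03],"delta_rot": [0,0,0.376],"fingers": 1},{"linear": [-0.27,0.8,0.03],"delta_rot": [0,0,0.376],"fingers": 1}]'

```text
t: 19.55
tool_pos: [0.5363, 0.0364, 0.2105]
eef_rot: [179.9, 0.1, -22.2]
force: [0.5, 0.3, -0.2]
finger_gap: 0.091
grip_force: 0.0
```

Call:
play_rows --plan '[{"linear": [-0.06,0.8,0.11],"delta_rot": [0,0,0.324],"fingers": 1},{"linear": [-0.06,0.8,0.11],"delta_rot": [0,0,0.324],"fingers": 1},{"linear": [-0.06,0.8,0.11],"delta_rot": [0,0,0.324],"fingers": 1},{"linear": [-0.06,0.8,0.11],"delta_rot": [0,0,0.324],"fingers": 1},{"linear": [-0.06,0.8,0.11],"delta_rot": [0,0,0.324],"fingers": 1},{"linear": [-0.06,0.8,0.11],"delta_rot": [0,0,0.324],"fingers": 1},{"linear": [-0.06,0.8,0.11],"delta_rot": [0,0,0.324],"fingers": 1},{"linear": [-0.06,0.8,0.11],"delta_rot": [0,0,0.324],"fingers": 1}]'

```text
t: 20.35
tool_pos: [0.4328, -0.1754, 0.1783]
eef_rot: [-180.0, -0.0, -36.5]
force: [0.2, 0.6, 0.1]
finger_gap: 0.0913
grip_force: 0.0
```

```bash
python3 p.py "432.6,-177,88,-36.6"
```

```text
start [ 432.8 -175.4  178.3  -36.5] tilt [-1.7999e+02 -1.0000e-02] t 20.4
[432.6, -177.0, 88.0, -36.6] lin [0.0026, 0.0047, 0.301] rz 0.0012 j6~ 104.0
```

Call:
play_rows --plan '[{"linear": [0.003,0.005,0.15],"delta_rot": [0,0,0],"fingers": 1},{"linear": [0.003,0.005,0.25],"delta_rot": [0,0,0],"fingers": 1},{"linear": [0.003,0.005,0.301],"delta_rot": [0,0,0],"fingers": 1},{"linear": [0.003,0.005,0.301],"delta_rot": [0,0,0],"fingers": 1},{"linear": [0.003,0.005,0.301],"delta_rot": [0,0,0],"fingers": -1},{"linear": [0.003,0.005,0.301],"delta_rot": [0,0,0],"fingers": -1},{"linear": [0.003,0.005,0.301],"delta_rot": [0,0,0],"fingers": -1},{"linear": [0.003,0.005,0.301],"delta_rot": [0,0,0],"fingers": -1},{"linear": [0.003,0.005,0.301],"delta_rot": [0,0,0],"fingers": -1},{"linear": [0.003,0.005,0.301],"delta_rot": [0,0,0],"fingers": -1}]'

```text
t: 21.35
tool_pos: [0.4323, -0.1778, 0.0884]
eef_rot: [-180.0, -0.0, -36.6]
force: [-1.6, 2.4, 9.0]
finger_gap: 0.054
grip_force: 10.0
```

Call:
play_rows --plan '[{"linear": [0,0,0],"delta_rot": [0,0,0],"fingers": 1},{"linear": [0,0,0],"delta_rot": [0,0,0],"fingers": 1},{"linear": [0,0,0],"delta_rot": [0,0,0],"fingers": 1},{"linear": [0,0,0],"delta_rot": [0,0,0],"fingers": 1},{"linear": [0,0,0],"delta_rot": [0,0,-1],"fingers": 1},{"linear": [0,0,0],"delta_rot": [0,0,-1],"fingers": 1},{"linear": [0,0,0],"delta_rot": [0,0,-1],"fingers": 1},{"linear": [0,0,0],"delta_rot": [0,0,-1],"fingers": 1},{"linear": [0,0,0],"delta_rot": [0,0,-1],"fingers": 1},{"linear": [0,0,0],"delta_rot": [0,0,-1],"fingers": 1},{"linear": [0,0,0],"delta_rot": [0,0,-1],"fingers": 1}]'

```text
t: 22.45
tool_pos: [0.432, -0.1777, 0.0879]
eef_rot: [-180.0, 0.0, 8.5]
force: [-0.2, 0.8, -0.6]
finger_gap: 0.0913
grip_force: 0.0
```

Call:
play_rows --plan '[{"linear": [0,0,0],"delta_rot": [0,0,-1],"fingers": 1},{"linear": [0,0,0],"delta_rot": [0,0,-1],"fingers": 1},{"linear": [0,0,0],"delta_rot": [0,0,-1],"fingers": 1},{"linear": [0,0,0],"delta_rot": [0,0,-1],"fingers": 1},{"linear": [0,0,0],"delta_rot": [0,0,-1],"fingers": 1},{"linear": [0,0,0],"delta_rot": [0,0,-1],"fingers": 1},{"linear": [0,0,0],"delta_rot": [0,0,-1],"fingers": 1},{"linear": [0,0,0],"delta_rot": [0,0,-1],"fingers": -1},{"linear": [0,0,0],"delta_rot": [0,0,-1],"fingers": -1},{"linear": [0,0,0],"delta_rot": [0,0,-1],"fingers": -1},{"linear": [0,0,0],"delta_rot": [0,0,-1],"fingers": -1},{"linear": [0,0,0],"delta_rot": [0,0,-1],"fingers": -1},{"linear": [0,0,0],"delta_rot": [0,0,-1],"fingers": -1}]'

```text
t: 23.75
tool_pos: [0.4321, -0.1777, 0.0879]
eef_rot: [180.0, -0.0, 53.4]
force: [0.1, 0.2, -0.2]
finger_gap: 0.0538
grip_force: 10.0
```

```bash
python3 p.py "432.6,-177,170,53.4;560,60,170,69;634,191,170,84.9;634,191,126.5,84.9"
```

```text
start [ 432.1 -177.7   87.9   53.4] tilt [180.  -0.] t 23.8
[432.6, -177.0, 170.0, 53.4] lin [0.003, -0.0, -0.2736] rz 0.0003 j6~ 14.0 
[560.0, 60.0, 170.0, 69.0] lin [0.8874, -0.1301, -0.0] rz -0.3467 j6~ 27.0 
[634.0, 191.0, 170.0, 84.9] lin [0.4961, 0.0738, -0.0] rz -0.3533 j6~ 22.0 
[634.0, 191.0, 126.5, 84.9] lin [0.0, 0.0, 0.145] rz -0.0 j6~ 22.0
```

Call:
play_rows --plan '[{"linear": [0,0,-0.13],"delta_rot": [0,0,0],"fingers": -1},{"linear": [0,0,-0.26],"delta_rot": [0,0,0],"fingers": -1},{"linear": [0.15,-0.02,-0.274],"delta_rot": [0,0,0],"fingers": -1},{"linear": [0.3,-0.044,-0.274],"delta_rot": [0,0,-0.1],"fingers": -1},{"linear": [0.45,-0.066,-0.274],"delta_rot": [0,0,-0.2],"fingers": -1},{"linear": [0.6,-0.088,-0.274],"delta_rot": [0,0,-0.3],"fingers": -1},{"linear": [0.75,-0.11,-0.274],"delta_rot": [0,0,-0.347],"fingers": -1},{"linear": [0.887,-0.13,-0.274],"delta_rot": [0,0,-0.347],"fingers": -1},{"linear": [0.887,-0.13,-0.274],"delta_rot": [0,0,-0.347],"fingers": -1}]'

```text
t: 24.65
tool_pos: [0.5612, 0.0627, 0.1704]
eef_rot: [179.9, -0.1, 69.2]
force: [-0.6, -0.9, -0.4]
finger_gap: 0.0543
grip_force: 10.0
```

Call:
play_rows --plan '[{"linear": [0.15,0.022,0],"delta_rot": [0,0,-0.1],"fingers": -1},{"linear": [0.3,0.044,0],"delta_rot": [0,0,-0.2],"fingers": -1},{"linear": [0.43,0.065,0],"delta_rot": [0,0,-0.353],"fingers": -1},{"linear": [0.496,0.074,0],"delta_rot": [0,0,-0.353],"fingers": -1},{"linear": [0.496,0.074,0],"delta_rot": [0,0,-0.353],"fingers": -1},{"linear": [0.496,0.074,0],"delta_rot": [0,0,-0.353],"fingers": -1},{"linear": [0.496,0.074,0],"delta_rot": [0,0,-0.353],"fingers": -1}]'

```text
t: 25.35
tool_pos: [0.6325, 0.189, 0.1698]
eef_rot: [-179.9, 0.0, 84.8]
force: [-0.1, 0.2, -1.3]
finger_gap: 0.0538
grip_force: 10.0
```

```bash
python3 p.py "634,191,126.5,84.9"
```

```text
start [632.5 189.  169.8  84.8] tilt [-1.7994e+02  3.0000e-02] t 25.4
[634.0, 191.0, 126.5, 84.9] lin [0.0072, 0.0044, 0.1444] rz -0.0021 j6~ 22.0
```

Call:
play_rows --plan '[{"linear": [0,0,0.08],"delta_rot": [0,0,0],"fingers": -1},{"linear": [0,0,0.12],"delta_rot": [0,0,0],"fingers": -1},{"linear": [0,0,0.144],"delta_rot": [0,0,0],"fingers": -1},{"linear": [0,0,0.144],"delta_rot": [0,0,0],"fingers": -1},{"linear": [0,0,0.144],"delta_rot": [0,0,0],"fingers": -1},{"linear": [0,0,0.144],"delta_rot": [0,0,0],"fingers": -1}]'

```text
t: 25.95
tool_pos: [0.6336, 0.1902, 0.1276]
eef_rot: [180.0, -0.0, 84.9]
force: [-0.5, -1.7, -1.6]
finger_gap: 0.0539
grip_force: 10.0
```

Call:
play_rows --plan '[{"linear": [0,0,0],"delta_rot": [0,0,0],"fingers": 1},{"linear": [0,0,0],"delta_rot": [0,0,0],"fingers": 1},{"linear": [0,0,0],"delta_rot": [0,0,0],"fingers": 1},{"linear": [0,0,-0.15],"delta_rot": [0,0,0],"fingers": 1},{"linear": [0,0,-0.25],"delta_rot": [0,0,0],"fingers": 0.3},{"linear": [0,0,-0.25],"delta_rot": [0,0,0],"fingers": 0.3},{"linear": [0,0,-0.25],"delta_rot": [0,0,0],"fingers": 0.3}]'

```text
t: 26.65
tool_pos: [0.6334, 0.1903, 0.2026]
eef_rot: [179.9, -0.0, 84.9]
force: [-0.4, 0.8, -0.9]
finger_gap: 0.0648
grip_force: 0.0
```

```bash
python3 p.py "449.5,-61,180,72;449.5,-61,95,72"; python3 m.py lid_square lid_oblong pot_oblong| grep -v "0.[0-4][0-9]* \["
```

```text
start [633.4 190.3 202.6  84.9] tilt [ 1.7993e+02 -3.0000e-02] t 26.6
[449.5, -61.0, 180.0, 72.0] lin [-0.8887, -0.5366, 0.0752] rz 0.2872 j6~ 10.0 
[449.5, -61.0, 95.0, 72.0] lin [0.0, 0.0, 0.2833] rz -0.0 j6~ 10.0 
top lid_square 0.62 [346, 220] [449.6, -62.0] [449.7, -62.1, 51.6, 49.8, 72.8]
top lid_square 0.62 [312, 159] [626.3, 27.5] [626.0, 27.2, 50.5, 49.6, 61.9]
top lid_oblong 0.54 [432, 247] [372.8, -310.2] [372.5, -310.5, 64.9, 42.6, -29.3]
top pot_oblong 0.98 [478, 244] [377.1, -426.0] [377.3, -426.8, 79.4, 48.8, -85.3]
top pot_oblong 0.92 [460, 135] [688.5, -389.4] [689.2, -389.5, 71.4, 60.4, 61.4]
top pot_oblong 0.7 [431, 247] [372.5, -302.7] [372.6, -302.6, 63.0, 42.4, -27.9]
side lid_square 0.5 [349, 193] [446.4, -57.9] [446.3, -58.0, 52.6, 51.0, 74.2]
side lid_oblong 0.62 [269, 260] [616.0, 170.0] [629.7, 136.0, 369.8, 172.2, 85.0]
side lid_oblong 0.57 [392, 136] [369.6, -305.6] [369.6, -306.1, 65.2, 51.2, -26.5]
side pot_oblong 0.79 [394, 107] [373.1, -406.2] [374.0, -407.5, 108.7, 44.5, -83.4]
side pot_oblong 0.58 [327, 122] [566.5, -283.7] [564.2, -291.1, 78.0, 43.5, 67.5]
```

Call:
play_rows --plan '[{"linear": [-0.89,-0.537,0.075],"delta_rot": [0,0,0.287],"fingers": 0.3},{"linear": [-0.89,-0.537,0.075],"delta_rot": [0,0,0.287],"fingers": 0.3},{"linear": [-0.89,-0.537,0.075],"delta_rot": [0,0,0.287],"fingers": 0.3},{"linear": [-0.89,-0.537,0.075],"delta_rot": [0,0,0.287],"fingers": 0.3},{"linear": [-0.89,-0.537,0.075],"delta_rot": [0,0,0.287],"fingers": 0.3},{"linear": [-0.89,-0.537,0.075],"delta_rot": [0,0,0.287],"fingers": 0.3},{"linear": [-0.89,-0.537,0.075],"delta_rot": [0,0,0.287],"fingers": 0.3},{"linear": [-0.89,-0.537,0.075],"delta_rot": [0,0,0.287],"fingers": 0.3},{"linear": [-0.89,-0.537,0.075],"delta_rot": [0,0,0.287],"fingers": 0.3}]'

```text
t: 27.95
tool_pos: [0.45, -0.0612, 0.1797]
eef_rot: [180.0, -0.0, 72.0]
force: [0.2, 0.7, 0.4]
finger_gap: 0.0594
grip_force: 0.0
```

```bash
python3 p.py "449.5,-61,95,72;449.5,-61,95,27;449.5,-61,95,-18"
```

```text
start [450.  -61.2 179.7  72. ] tilt [ 1.7995e+02 -1.0000e-02] t 27.9
[449.5, -61.0, 95.0, 72.0] lin [0.0002, -0.0019, 0.2824] rz -0.0005 j6~ 10.0 
[449.5, -61.0, 95.0, 27.0] lin [0.0, 0.0, -0.0] rz 1.0 j6~ 55.0 
[449.5, -61.0, 95.0, -18.0] lin [0.0, 0.0, -0.0] rz 1.0 j6~ 100.0
```

Call:
play_rows --plan '[{"linear": [0,0,0.13],"delta_rot": [0,0,0],"fingers": 0.3},{"linear": [0,0,0.23],"delta_rot": [0,0,0],"fingers": 0.3},{"linear": [0,0,0.282],"delta_rot": [0,0,0],"fingers": 0.3},{"linear": [0,0,0.282],"delta_rot": [0,0,0],"fingers": 0.3},{"linear": [0,0,0.282],"delta_rot": [0,0,0],"fingers": -1},{"linear": [0,0,0.282],"delta_rot": [0,0,0],"fingers": -1},{"linear": [0,0,0.282],"delta_rot": [0,0,0],"fingers": -1},{"linear": [0,0,0.282],"delta_rot": [0,0,0],"fingers": -1},{"linear": [0,0,0.282],"delta_rot": [0,0,0],"fingers": -1}]'

```text
t: 28.85
tool_pos: [0.4496, -0.0615, 0.0955]
eef_rot: [179.9, -0.0, 72.0]
force: [0.0, 2.3, 9.5]
finger_gap: 0.03
grip_force: 10.0
```

Call:
play_rows --plan '[{"linear": [0,0,0],"delta_rot": [0,0,0],"fingers": 0.3},{"linear": [0,0,0],"delta_rot": [0,0,0],"fingers": 0.3},{"linear": [0,0,0],"delta_rot": [0,0,0],"fingers": 0.3},{"linear": [0,0,0],"delta_rot": [0,0,1],"fingers": 0.3},{"linear": [0,0,0],"delta_rot": [0,0,1],"fingers": 0.3},{"linear": [0,0,0],"delta_rot": [0,0,1],"fingers": 0.3},{"linear": [0,0,0],"delta_rot": [0,0,1],"fingers": 0.3},{"linear": [0,0,0],"delta_rot": [0,0,1],"fingers": 0.3},{"linear": [0,0,0],"delta_rot": [0,0,1],"fingers": 0.3},{"linear": [0,0,0],"delta_rot": [0,0,1],"fingers": 0.3}]'

```text
t: 29.85
tool_pos: [0.4491, -0.0615, 0.0948]
eef_rot: [-180.0, 0.0, 27.0]
force: [-0.2, -0.6, 0.1]
finger_gap: 0.0595
grip_force: 0.0
```

Call:
play_rows --plan '[{"linear": [0,0,0],"delta_rot": [0,0,1],"fingers": 0.3},{"linear": [0,0,0],"delta_rot": [0,0,1],"fingers": 0.3},{"linear": [0,0,0],"delta_rot": [0,0,1],"fingers": 0.3},{"linear": [0,0,0],"delta_rot": [0,0,1],"fingers": 0.3},{"linear": [0,0,0],"delta_rot": [0,0,1],"fingers": 0.3},{"linear": [0,0,0],"delta_rot": [0,0,1],"fingers": 0.3},{"linear": [0,0,0],"delta_rot": [0,0,1],"fingers": -1},{"linear": [0,0,0],"delta_rot": [0,0,1],"fingers": -1},{"linear": [0,0,0],"delta_rot": [0,0,1],"fingers": -1},{"linear": [0,0,0],"delta_rot": [0,0,1],"fingers": -1},{"linear": [0,0,0],"delta_rot": [0,0,1],"fingers": -1},{"linear": [0,0,0],"delta_rot": [0,0,1],"fingers": -1}]'

```text
t: 31.05
tool_pos: [0.4492, -0.0614, 0.0948]
eef_rot: [180.0, 0.0, -18.0]
force: [-0.2, -0.0, 0.7]
finger_gap: 0.0138
grip_force: 0.0
```

Call:
play_rows --plan '[{"linear": [0,0,-0.1],"delta_rot": [0,0,0],"fingers": -1},{"linear": [0,0,-0.22],"delta_rot": [0,0,0],"fingers": -1},{"linear": [0,0,-0.3],"delta_rot": [0,0,0],"fingers": -1},{"linear": [0,0,-0.34],"delta_rot": [0,0,0],"fingers": -1},{"linear": [0,0,-0.34],"delta_rot": [0,0,0],"fingers": -1},{"linear": [0,0,-0.34],"delta_rot": [0,0,0],"fingers": -1}]'

```text
t: 31.65
tool_pos: [0.4488, -0.0614, 0.196]
eef_rot: [180.0, 0.0, -18.0]
force: [-0.1, 0.4, -1.0]
finger_gap: 0.0118
grip_force: 10.0
```

```bash
python3 p.py "633.5,190.3,190,-5.1;633.5,190.3,165,-5.1"
```

```text
start [448.8 -61.4 196.  -18. ] tilt [1.7999e+02 4.0000e-02] t 31.6
[633.5, 190.3, 190.0, -5.1] lin [0.3265, -0.9881, 0.0201] rz -0.2864 j6~ 112.0 
[633.5, 190.3, 165.0, -5.1] lin [0.0, -0.0, 0.0833] rz -0.0 j6~ 112.0
```

Call:
play_rows --plan '[{"linear": [0.3265,-0.988,0.02],"delta_rot": [0,0,-0.2864],"fingers": -1},{"linear": [0.3265,-0.988,0.02],"delta_rot": [0,0,-0.2864],"fingers": -1},{"linear": [0.3265,-0.988,0.02],"delta_rot": [0,0,-0.2864],"fingers": -1},{"linear": [0.3265,-0.988,0.02],"delta_rot": [0,0,-0.2864],"fingers": -1},{"linear": [0.3265,-0.988,0.02],"delta_rot": [0,0,-0.2864],"fingers": -1},{"linear": [0.3265,-0.988,0.02],"delta_rot": [0,0,-0.2864],"fingers": -1},{"linear": [0.3265,-0.988,0.02],"delta_rot": [0,0,-0.2864],"fingers": -1},{"linear": [0.3265,-0.988,0.02],"delta_rot": [0,0,-0.2864],"fingers": -1},{"linear": [0.3265,-0.988,0.02],"delta_rot": [0,0,-0.2864],"fingers": -1},{"linear": [0.3265,-0.988,0.02],"delta_rot": [0,0,-0.2864],"fingers": -1},{"linear": [0.3265,-0.988,0.02],"delta_rot": [0,0,-0.2864],"fingers": -1}]'

```text
t: 32.75
tool_pos: [0.6333, 0.1891, 0.1907]
eef_rot: [180.0, 0.0, -5.2]
force: [-0.6, -0.1, -0.1]
finger_gap: 0.0121
grip_force: 10.0
```

```bash
python3 p.py "633.5,190.3,166,-5.1"; python3 - <<'E'
from h import *
a=cams.camera("side"); cv2.imwrite("pics/s1.png",cv2.resize(a[70:330,200:440,::-1],(554,600),interpolation=cv2.INTER_CUBIC))
E
```

```text
start [633.3 189.1 190.7  -5.2] tilt [1.7999e+02 3.0000e-02] t 32.8
[633.5, 190.3, 166.0, -5.1] lin [0.0002, -0.004, 0.0823] rz -0.0014 j6~ 112.0
```

View pics/s1.png

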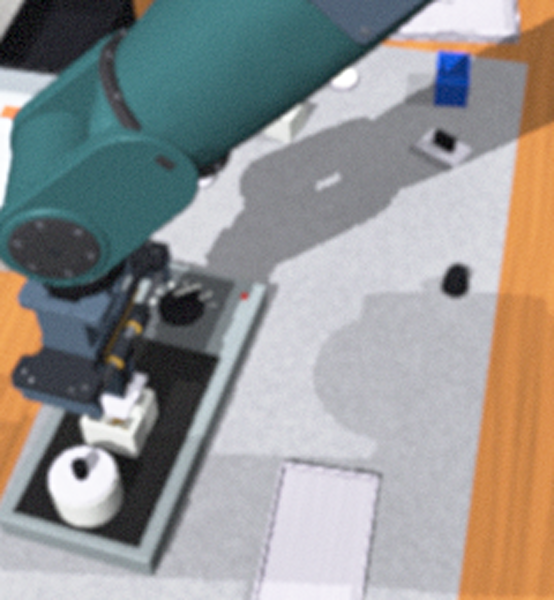

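The large pot is closed on the pad at about (238,280) in the full frame. The square lid hangs above its pot. I'm lowering it.

Call:
play_rows --plan '[{"linear": [0,-0.001,0.02],"delta_rot": [0,0,0],"fingers": -1},{"linear": [0,-0.001,0.04],"delta_rot": [0,0,0],"fingers": -1},{"linear": [0,-0.001,0.055],"delta_rot": [0,0,0],"fingers": -1},{"linear": [0,-0.001,0.07],"delta_rot": [0,0,0],"fingers": -1},{"linear": [0,-0.001,0.08],"delta_rot": [0,0,0],"fingers": -1},{"linear": [0,-0.001,0.08],"delta_rot": [0,0,0],"fingers": -1}]'

```text
t: 33.4
tool_pos: [0.6342, 0.1905, 0.1668]
eef_rot: [180.0, -0.0, -5.1]
force: [0.8, -1.6, 1.2]
finger_gap: 0.0121
grip_force: 10.0
```

Call:
play_rows --plan '[{"linear": [0,0,0.005],"delta_rot": [0,0,0],"fingers": -1},{"linear": [0,0,0.005],"delta_rot": [0,0,0],"fingers": -1},{"linear": [0,0,0.005],"delta_rot": [0,0,0],"fingers": -1}]'

```text
t: 33.7
tool_pos: [0.6344, 0.1904, 0.1659]
eef_rot: [-180.0, -0.1, -5.1]
force: [-1.6, -2.5, 7.9]
finger_gap: 0.0116
grip_force: 10.0
```

Call:
play_rows --plan '[{"linear": [0,0,0],"delta_rot": [0,0,0],"fingers": -0.3},{"linear": [0,0,0],"delta_rot": [0,0,0],"fingers": -0.3},{"linear": [0,0,-0.12],"delta_rot": [0,0,0],"fingers": -0.3},{"linear": [0,0,-0.2],"delta_rot": [0,0,0],"fingers": 0.3},{"linear": [0,0,-0.2],"delta_rot": [0,0,0],"fingers": 1}]'

```text
t: 34.2
tool_pos: [0.6353, 0.1909, 0.2285]
eef_rot: [-179.9, -0.3, -5.1]
force: [0.5, -0.3, -0.8]
finger_gap: 0.0451
grip_force: 0.0
```

```bash
python3 p.py "560,-10,200,15;560,-150,200,15"
```

```text
start [635.3 190.9 228.5  -5.1] tilt [-179.91   -0.25] t 34.2
[560.0, -10.0, 200.0, 15.0] lin [-0.1905, 0.6894, 0.0952] rz -0.4467 j6~ 74.0 
[560.0, -150.0, 200.0, 15.0] lin [-0.1208, 0.4508, -0.0] rz -0.0 j6~ 60.0
```

Call:
play_rows --plan '[{"linear": [-0.19,0.69,0.06],"delta_rot": [0,0,-0.447],"fingers": 1},{"linear": [-0.19,0.69,0.06],"delta_rot": [0,0,-0.447],"fingers": 1},{"linear": [-0.19,0.69,0.06],"delta_rot": [0,0,-0.447],"fingers": 1},{"linear": [-0.19,0.69,0.06],"delta_rot": [0,0,-0.447],"fingers": 1},{"linear": [-0.19,0.69,0.06],"delta_rot": [0,0,-0.447],"fingers": 1},{"linear": [-0.19,0.69,0.06],"delta_rot": [0,0,-0.447],"fingers": 1}]'

```text
t: 34.8
tool_pos: [0.5577, -0.0122, 0.2065]
eef_rot: [-180.0, 0.1, 14.9]
force: [-0.2, 0.2, 0.3]
finger_gap: 0.0905
grip_force: 0.0
```

```bash
python3 m.py pot_oblong lid_oblong lid_small lid_square| grep -v "0.[0-4][0-9]* \["; python3 - <<'E'
from h import *
a=cams.camera("top"); cv2.imwrite("pics/t1.png",cv2.resize(a[90:290,180:520,::-1],(800,470),interpolation=cv2.INTER_CUBIC))
E
```

```text
top pot_oblong 0.93 [438, 167] [590.3, -315.7] [590.3, -315.3, 78.6, 49.9, -21.2]
top pot_oblong 0.8 [480, 243] [376.7, -427.4] [377.1, -427.1, 78.5, 45.5, 88.7]
top pot_oblong 0.63 [459, 133] [688.6, -388.7] [688.0, -388.9, 71.9, 59.6, 63.1]
top lid_oblong 0.91 [433, 248] [371.8, -309.6] [372.4, -309.2, 63.2, 43.2, -27.8]
top lid_oblong 0.56 [224, 234] [420.0, 261.6] [419.3, 261.9, 173.2, 102.4, -87.7]
top lid_small 0.68 [395, 143] [666.0, -201.2] [666.3, -201.1, 37.8, 36.8, -2.3]
top lid_square 0.87 [248, 151] [652.9, 199.9] [651.5, 200.6, 56.4, 54.4, 88.8]
side pot_oblong 0.82 [393, 106] [373.7, -407.1] [374.2, -408.9, 112.1, 44.7, -83.4]
side pot_oblong 0.59 [323, 121] [571.8, -296.7] [569.5, -297.9, 97.4, 46.6, -74.1]
side lid_oblong 0.55 [392, 136] [368.5, -306.2] [368.2, -306.4, 62.9, 49.6, -26.3]
side lid_square 0.92 [250, 245] [657.0, 150.5] [657.4, 149.9, 55.7, 54.8, 84.8]
```

View pics/t1.png

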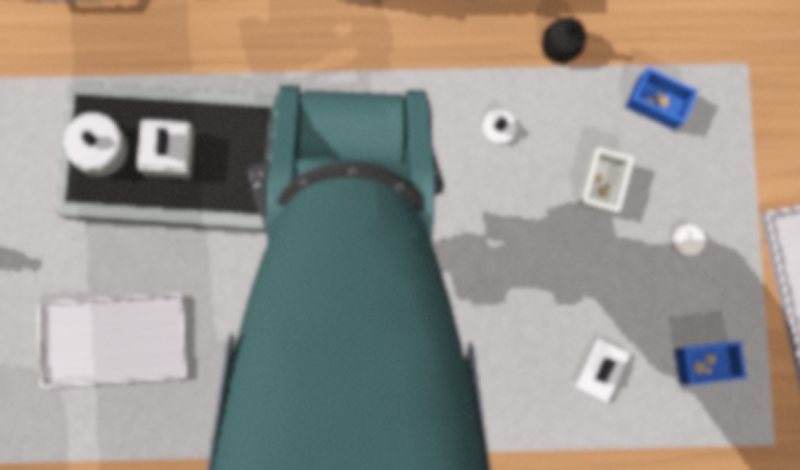

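```bash
python3 p.py "575,-165,190,-2;590,-316.5,180,-18.5;590,-316.5,88,-18.5"
```

```text
start [558.8 -10.2 207.3  15. ] tilt [180.  -0.] t 35.4
[575.0, -165.0, 190.0, -2.0] lin [-0.0818, 0.5122, 0.0577] rz 0.3788 j6~ 76.0 
[590.0, -316.5, 180.0, -18.5] lin [0.0676, 0.5029, 0.0333] rz 0.3667 j6~ 80.0 
[590.0, -316.5, 88.0, -18.5] lin [0.0, -0.0, 0.3067] rz -0.0 j6~ 80.0
```

Call:
play_rows --plan '[{"linear": [-0.163,1,0.09],"delta_rot": [0,0,0.744],"fingers": 1},{"linear": [-0.163,1,0.09],"delta_rot": [0,0,0.744],"fingers": 1},{"linear": [-0.163,1,0.09],"delta_rot": [0,0,0.744],"fingers": 1},{"linear": [-0.163,1,0.09],"delta_rot": [0,0,0.744],"fingers": 1},{"linear": [-0.163,1,0.09],"delta_rot": [0,0,0.744],"fingers": 1},{"linear": [-0.163,1,0.09],"delta_rot": [0,0,0.744],"fingers": 1},{"linear": [-0.163,1,0.09],"delta_rot": [0,0,0.744],"fingers": 1},{"linear": [-0.163,1,0.09],"delta_rot": [0,0,0.744],"fingers": 1},{"linear": [-0.163,1,0.09],"delta_rot": [0,0,0.744],"fingers": 1}]'

```text
t: 36.25
tool_pos: [0.589, -0.3121, 0.1802]
eef_rot: [-180.0, 0.0, -18.5]
force: [0.4, 0.3, 1.2]
finger_gap: 0.0915
grip_force: 0.0
```

```bash
python3 p.py "590,-316.5,88,-18.5"
```

```text
start [ 589.  -312.1  180.2  -18.5] tilt [-1.7999e+02  4.0000e-02] t 36.2
[590.0, -316.5, 88.0, -18.5] lin [0.0078, 0.0129, 0.3072] rz 0.0011 j6~ 80.0
```

Call:
play_rows --plan '[{"linear": [0.008,0.013,0.15],"delta_rot": [0,0,0],"fingers": 1},{"linear": [0.008,0.013,0.25],"delta_rot": [0,0,0],"fingers": 1},{"linear": [0.008,0.013,0.307],"delta_rot": [0,0,0],"fingers": 1},{"linear": [0.008,0.013,0.307],"delta_rot": [0,0,0],"fingers": 1},{"linear": [0.008,0.013,0.307],"delta_rot": [0,0,0],"fingers": -1},{"linear": [0.008,0.013,0.307],"delta_rot": [0,0,0],"fingers": -1},{"linear": [0.008,0.013,0.307],"delta_rot": [0,0,0],"fingers": -1},{"linear": [0.008,0.013,0.307],"delta_rot": [0,0,0],"fingers": -1},{"linear": [0.008,0.013,0.307],"delta_rot": [0,0,0],"fingers": -1},{"linear": [0.008,0.013,0.307],"delta_rot": [0,0,0],"fingers": -1},{"linear": [0.008,0.013,0.307],"delta_rot": [0,0,0],"fingers": -1}]'

```text
t: 37.35
tool_pos: [0.5903, -0.3177, 0.0885]
eef_rot: [180.0, -0.0, -18.5]
force: [-0.9, -1.1, 4.8]
finger_gap: 0.0442
grip_force: 10.0
```

Call:
play_rows --plan '[{"linear": [0,0,0],"delta_rot": [0,0,0],"fingers": 1},{"linear": [0,0,0],"delta_rot": [0,0,0],"fingers": 1},{"linear": [0,0,0],"delta_rot": [0,0,0],"fingers": 1},{"linear": [0,0,0],"delta_rot": [0,0,0],"fingers": 1},{"linear": [0,0,0],"delta_rot": [0,0,-1],"fingers": 1},{"linear": [0,0,0],"delta_rot": [0,0,-1],"fingers": 1},{"linear": [0,0,0],"delta_rot": [0,0,-1],"fingers": 1},{"linear": [0,0,0],"delta_rot": [0,0,-1],"fingers": 1},{"linear": [0,0,0],"delta_rot": [0,0,-1],"fingers": 1},{"linear": [0,0,0],"delta_rot": [0,0,-1],"fingers": 1},{"linear": [0,0,0],"delta_rot": [0,0,-1],"fingers": 1}]'

```text
t: 38.45
tool_pos: [0.5902, -0.3175, 0.0882]
eef_rot: [-180.0, 0.0, 26.6]
force: [0.3, -0.5, 0.8]
finger_gap: 0.0913
grip_force: 0.0
```

Call:
play_rows --plan '[{"linear": [0,0,0],"delta_rot": [0,0,-1],"fingers": 1},{"linear": [0,0,0],"delta_rot": [0,0,-1],"fingers": 1},{"linear": [0,0,0],"delta_rot": [0,0,-1],"fingers": 1},{"linear": [0,0,0],"delta_rot": [0,0,-1],"fingers": 1},{"linear": [0,0,0],"delta_rot": [0,0,-1],"fingers": 1},{"linear": [0,0,0],"delta_rot": [0,0,-1],"fingers": 1},{"linear": [0,0,0],"delta_rot": [0,0,-1],"fingers": 1},{"linear": [0,0,0],"delta_rot": [0,0,-1],"fingers": -1},{"linear": [0,0,0],"delta_rot": [0,0,-1],"fingers": -1},{"linear": [0,0,0],"delta_rot": [0,0,-1],"fingers": -1},{"linear": [0,0,0],"delta_rot": [0,0,-1],"fingers": -1},{"linear": [0,0,0],"delta_rot": [0,0,-1],"fingers": -1},{"linear": [0,0,0],"delta_rot": [0,0,-1],"fingers": -1}]'

```text
t: 39.75
tool_pos: [0.5903, -0.3176, 0.0883]
eef_rot: [180.0, 0.0, 71.5]
force: [-0.1, -0.3, -0.4]
finger_gap: 0.0661
grip_force: 10.0
```

```bash
python3 p.py "590,-316.5,190,71.5;605,-40,190,75;627.2,113,170,84.9;627.2,113,126.5,84.9"
```

```text
start [ 590.3 -317.6   88.3   71.5] tilt [179.99   0.  ] t 39.8
[590.0, -316.5, 190.0, 71.5] lin [0.003, -0.0021, -0.339] rz 0.0005 j6~ -10.0 
[605.0, -40.0, 190.0, 75.0] lin [0.8899, -0.245, -0.0] rz -0.0778 j6~ 11.0 
[627.2, 113.0, 170.0, 84.9] lin [0.5118, -0.0605, 0.0667] rz -0.22 j6~ 15.0 
[627.2, 113.0, 126.5, 84.9] lin [0.0, 0.0, 0.145] rz -0.0 j6~ 15.0
```

Call:
play_rows --plan '[{"linear": [0,0,-0.13],"delta_rot": [0,0,0],"fingers": -1},{"linear": [0,0,-0.26],"delta_rot": [0,0,0],"fingers": -1},{"linear": [0,0,-0.339],"delta_rot": [0,0,0],"fingers": -1},{"linear": [0.15,-0.041,-0.339],"delta_rot": [0,0,0],"fingers": -1},{"linear": [0.3,-0.083,-0.339],"delta_rot": [0,0,-0.07],"fingers": -1},{"linear": [0.45,-0.124,-0.339],"delta_rot": [0,0,-0.078],"fingers": -1},{"linear": [0.6,-0.165,-0.339],"delta_rot": [0,0,-0.078],"fingers": -1},{"linear": [0.75,-0.206,-0.339],"delta_rot": [0,0,-0.078],"fingers": -1},{"linear": [0.89,-0.245,-0.339],"delta_rot": [0,0,-0.078],"fingers": -1},{"linear": [0.89,-0.245,-0.339],"delta_rot": [0,0,-0.078],"fingers": -1}]'

```text
t: 40.75
tool_pos: [0.6048, -0.0369, 0.1898]
eef_rot: [-180.0, -0.0, 75.2]
force: [0.2, -0.4, -2.7]
finger_gap: 0.0656
grip_force: 10.0
```

Call:
play_rows --plan '[{"linear": [0.15,-0.018,0],"delta_rot": [0,0,-0.1],"fingers": -1},{"linear": [0.3,-0.036,0],"delta_rot": [0,0,-0.2],"fingers": -1},{"linear": [0.44,-0.052,0.03],"delta_rot": [0,0,-0.22],"fingers": -1},{"linear": [0.512,-0.06,0.067],"delta_rot": [0,0,-0.22],"fingers": -1},{"linear": [0.512,-0.06,0.067],"delta_rot": [0,0,-0.22],"fingers": -1},{"linear": [0.512,-0.06,0.067],"delta_rot": [0,0,-0.22],"fingers": -1},{"linear": [0.512,-0.06,0.067],"delta_rot": [0,0,-0.22],"fingers": -1},{"linear": [0.512,-0.06,0.067],"delta_rot": [0,0,-0.22],"fingers": -1}]'

```text
t: 41.55
tool_pos: [0.6275, 0.111, 0.1702]
eef_rot: [180.0, -0.0, 84.9]
force: [0.3, 1.0, -1.0]
finger_gap: 0.066
grip_force: 10.0
```

```bash
python3 p.py "627.2,113,127,84.9"
```

```text
start [627.5 111.  170.2  84.9] tilt [179.98  -0.  ] t 41.5
[627.2, 113.0, 127.0, 84.9] lin [0.0066, -0.0016, 0.1441] rz -0.0007 j6~ 15.0
```

Call:
play_rows --plan '[{"linear": [0,0,0.08],"delta_rot": [0,0,0],"fingers": -1},{"linear": [0,0,0.12],"delta_rot": [0,0,0],"fingers": -1},{"linear": [0,0,0.144],"delta_rot": [0,0,0],"fingers": -1},{"linear": [0,0,0.144],"delta_rot": [0,0,0],"fingers": -1},{"linear": [0,0,0.144],"delta_rot": [0,0,0],"fingers": -1},{"linear": [0,0,0.144],"delta_rot": [0,0,0],"fingers": -1}]'

```text
t: 42.15
tool_pos: [0.6277, 0.1121, 0.1272]
eef_rot: [180.0, -0.0, 84.9]
force: [1.1, 0.2, -2.6]
finger_gap: 0.0658
grip_force: 10.0
```

Call:
play_rows --plan '[{"linear": [0,0,0],"delta_rot": [0,0,0],"fingers": 1},{"linear": [0,0,0],"delta_rot": [0,0,0],"fingers": 1},{"linear": [0,0,0],"delta_rot": [0,0,0],"fingers": 1},{"linear": [0,0,-0.15],"delta_rot": [0,0,0],"fingers": 1},{"linear": [0,0,-0.25],"delta_rot": [0,0,0],"fingers": 0.3},{"linear": [0,0,-0.25],"delta_rot": [0,0,0],"fingers": 0.3},{"linear": [0,0,-0.25],"delta_rot": [0,0,0],"fingers": 0.3}]'

```text
t: 42.85
tool_pos: [0.6275, 0.1121, 0.2021]
eef_rot: [179.9, -0.0, 84.9]
force: [0.8, -0.1, -1.1]
finger_gap: 0.07
grip_force: 0.0
```

```bash
python3 p.py "500,-100,195,74;371.5,-309,180,62"; python3 m.py lid_oblong | grep -v "0.[0-4][0-9]* \["
```

```text
start [627.5 112.1 202.1  84.9] tilt [ 1.7993e+02 -2.0000e-02] t 42.9
[500.0, -100.0, 195.0, 74.0] lin [-0.7416, -0.361, 0.0238] rz 0.2431 j6~ 5.0 
[371.5, -309.0, 180.0, 62.0] lin [-0.7877, -0.2197, 0.05] rz 0.2667 j6~ -12.0 
top lid_oblong 0.69 [311, 157] [633.0, 103.5] [633.5, 144.4, 356.0, 166.8, 85.1]
top lid_oblong 0.67 [434, 249] [371.8, -310.0] [371.8, -310.3, 62.0, 39.3, -30.8]
side lid_oblong 0.75 [392, 134] [368.6, -307.2] [368.5, -307.7, 58.8, 44.6, -30.9]
```

Call:
play_rows --plan '[{"linear": [-0.742,-0.361,0.02],"delta_rot": [0,0,0.243],"fingers": 0.3},{"linear": [-0.742,-0.361,0.02],"delta_rot": [0,0,0.243],"fingers": 0.3},{"linear": [-0.742,-0.361,0.02],"delta_rot": [0,0,0.243],"fingers": 0.3},{"linear": [-0.742,-0.361,0.02],"delta_rot": [0,0,0.243],"fingers": 0.3},{"linear": [-0.742,-0.361,0.02],"delta_rot": [0,0,0.243],"fingers": 0.3},{"linear": [-0.742,-0.361,0.02],"delta_rot": [0,0,0.243],"fingers": 0.3}]'

```text
t: 43.65
tool_pos: [0.4969, -0.1031, 0.1946]
eef_rot: [-179.8, 0.0, 73.8]
force: [1.1, 0.3, -0.8]
finger_gap: 0.0593
grip_force: 0.0
```

Call:
play_rows --plan '[{"linear": [-0.79,-0.22,0.05],"delta_rot": [0,0,0.28],"fingers": 0.3},{"linear": [-0.79,-0.22,0.05],"delta_rot": [0,0,0.28],"fingers": 0.3},{"linear": [-0.79,-0.22,0.05],"delta_rot": [0,0,0.28],"fingers": 0.3},{"linear": [-0.79,-0.22,0.05],"delta_rot": [0,0,0.28],"fingers": 0.3},{"linear": [-0.79,-0.22,0.05],"delta_rot": [0,0,0.28],"fingers": 0.3},{"linear": [-0.79,-0.22,0.05],"delta_rot": [0,0,0.28],"fingers": 0.3},{"linear": [-0.79,-0.22,0.05],"delta_rot": [0,0,0.28],"fingers": 0.3},{"linear": [-0.79,-0.22,0.05],"delta_rot": [0,0,0.28],"fingers": 0.3}]'

```text
t: 44.45
tool_pos: [0.3716, -0.3089, 0.1803]
eef_rot: [-180.0, -0.0, 61.4]
force: [0.5, -0.5, -0.1]
finger_gap: 0.0592
grip_force: 0.0
```

```bash
python3 p.py "371.5,-309,94.5,61"
```

```text
start [ 371.6 -308.9  180.3   61.4] tilt [-1.7996e+02 -2.0000e-02] t 44.5
[371.5, -309.0, 94.5, 61.0] lin [-0.0003, -0.0001, 0.286] rz 0.0099 j6~ -11.0
```

Call:
play_rows --plan '[{"linear": [0,0,0.13],"delta_rot": [0,0,0],"fingers": 0.3},{"linear": [0,0,0.23],"delta_rot": [0,0,0],"fingers": 0.3},{"linear": [0,0,0.286],"delta_rot": [0,0,0],"fingers": 0.3},{"linear": [0,0,0.286],"delta_rot": [0,0,0],"fingers": 0.3},{"linear": [0,0,0.286],"delta_rot": [0,0,0],"fingers": -1},{"linear": [0,0,0.286],"delta_rot": [0,0,0],"fingers": -1},{"linear": [0,0,0.286],"delta_rot": [0,0,0],"fingers": -1},{"linear": [0,0,0.286],"delta_rot": [0,0,0],"fingers": -1},{"linear": [0,0,0.286],"delta_rot": [0,0,0],"fingers": -1}]'

```text
t: 45.35
tool_pos: [0.3714, -0.31, 0.0956]
eef_rot: [179.9, 0.0, 61.4]
force: [-0.5, 3.8, 9.4]
finger_gap: 0.0296
grip_force: 10.0
```

Call:
play_rows --plan '[{"linear": [0,0,0],"delta_rot": [0,0,0],"fingers": 0.3},{"linear": [0,0,0],"delta_rot": [0,0,0],"fingers": 0.3},{"linear": [0,0,0],"delta_rot": [0,0,0],"fingers": 0.3},{"linear": [0,0,0],"delta_rot": [0,0,1],"fingers": 0.3},{"linear": [0,0,0],"delta_rot": [0,0,1],"fingers": 0.3},{"linear": [0,0,0],"delta_rot": [0,0,1],"fingers": 0.3},{"linear": [0,0,0],"delta_rot": [0,0,1],"fingers": 0.3},{"linear": [0,0,0],"delta_rot": [0,0,1],"fingers": 0.3},{"linear": [0,0,0],"delta_rot": [0,0,1],"fingers": 0.3},{"linear": [0,0,0],"delta_rot": [0,0,1],"fingers": 0.3}]'

```text
t: 46.35
tool_pos: [0.3711, -0.3098, 0.0948]
eef_rot: [-180.0, 0.0, 16.4]
force: [1.0, -0.2, -0.4]
finger_gap: 0.0593
grip_force: 0.0
```

Call:
play_rows --plan '[{"linear": [0,0,0],"delta_rot": [0,0,1],"fingers": 0.3},{"linear": [0,0,0],"delta_rot": [0,0,1],"fingers": 0.3},{"linear": [0,0,0],"delta_rot": [0,0,1],"fingers": 0.3},{"linear": [0,0,0],"delta_rot": [0,0,1],"fingers": 0.3},{"linear": [0,0,0],"delta_rot": [0,0,1],"fingers": 0.3},{"linear": [0,0,0],"delta_rot": [0,0,1],"fingers": 0.3},{"linear": [0,0,0],"delta_rot": [0,0,1],"fingers": -1},{"linear": [0,0,0],"delta_rot": [0,0,1],"fingers": -1},{"linear": [0,0,0],"delta_rot": [0,0,1],"fingers": -1},{"linear": [0,0,0],"delta_rot": [0,0,1],"fingers": -1},{"linear": [0,0,0],"delta_rot": [0,0,1],"fingers": -1},{"linear": [0,0,0],"delta_rot": [0,0,1],"fingers": -1},{"linear": [0,0,0],"delta_rot": [0,0,1],"fingers": -1},{"linear": [0,0,0],"delta_rot": [0,0,1],"fingers": -1}]'

```text
t: 47.75
tool_pos: [0.3711, -0.3098, 0.0948]
eef_rot: [-180.0, 0.0, -28.6]
force: [0.0, 0.0, -0.0]
finger_gap: 0.012
grip_force: 10.0
```

Call:
play_rows --plan '[{"linear": [0,0,-0.1],"delta_rot": [0,0,0],"fingers": -1},{"linear": [0,0,-0.22],"delta_rot": [0,0,0],"fingers": -1},{"linear": [0,0,-0.3],"delta_rot": [0,0,0],"fingers": -1},{"linear": [0,0,-0.34],"delta_rot": [0,0,0],"fingers": -1},{"linear": [0,0,-0.34],"delta_rot": [0,0,0],"fingers": -1},{"linear": [0,0,-0.34],"delta_rot": [0,0,0],"fingers": -1}]'

```text
t: 48.35
tool_pos: [0.3708, -0.3095, 0.196]
eef_rot: [-180.0, 0.0, -28.6]
force: [0.4, 0.1, -0.4]
finger_gap: 0.0119
grip_force: 10.0
```

```bash
python3 p.py "500,-100,195,-16;627.6,112.2,190,-5.1;627.6,112.2,165,-5.1"; python3 m.py pot_oblong
```

```text
start [ 370.8 -309.5  196.   -28.6] tilt [-1.7999e+02  4.0000e-02] t 48.4
[500.0, -100.0, 195.0, -16.0] lin [0.044, -0.8192, 0.0033] rz -0.2798 j6~ 95.0 
[627.6, 112.2, 190.0, -5.1] lin [0.2139, -0.7972, 0.0167] rz -0.2422 j6~ 105.0 
[627.6, 112.2, 165.0, -5.1] lin [0.0, -0.0, 0.0833] rz -0.0 j6~ 105.0 
top pot_oblong 0.9 [281, 154] [633.7, 113.5] [634.0, 113.5, 75.4, 48.4, -4.8]
top pot_oblong 0.79 [462, 132] [688.0, -390.6] [688.4, -390.5, 71.7, 59.2, 63.6]
side pot_oblong 0.89 [266, 223] [631.8, 100.8] [631.9, 100.3, 83.4, 71.8, -4.2]
side pot_oblong 0.56 [293, 100] [682.6, -370.7] [682.0, -371.5, 101.1, 76.3, 65.9]
```

Call:
play_rows --plan '[{"linear": [0.044,-0.82,0],"delta_rot": [0,0,-0.28],"fingers": -1},{"linear": [0.044,-0.82,0],"delta_rot": [0,0,-0.28],"fingers": -1},{"linear": [0.044,-0.82,0],"delta_rot": [0,0,-0.28],"fingers": -1},{"linear": [0.044,-0.82,0],"delta_rot": [0,0,-0.28],"fingers": -1},{"linear": [0.044,-0.82,0],"delta_rot": [0,0,-0.28],"fingers": -1},{"linear": [0.044,-0.82,0],"delta_rot": [0,0,-0.28],"fingers": -1}]'

```text
t: 49.15
tool_pos: [0.5024, -0.0965, 0.1963]
eef_rot: [-180.0, 0.0, -15.8]
force: [-1.1, -0.6, -0.9]
finger_gap: 0.0122
grip_force: 10.0
```

Call:
play_rows --plan '[{"linear": [0.214,-0.797,0],"delta_rot": [0,0,-0.242],"fingers": -1},{"linear": [0.214,-0.797,0],"delta_rot": [0,0,-0.242],"fingers": -1},{"linear": [0.214,-0.797,0],"delta_rot": [0,0,-0.242],"fingers": -1},{"linear": [0.214,-0.797,0],"delta_rot": [0,0,-0.242],"fingers": -1},{"linear": [0.214,-0.797,0],"delta_rot": [0,0,-0.242],"fingers": -1},{"linear": [0.214,-0.797,0],"delta_rot": [0,0,-0.242],"fingers": -1},{"linear": [0.214,-0.797,0],"delta_rot": [0,0,-0.242],"fingers": -1},{"linear": [0.214,-0.797,0],"delta_rot": [0,0,-0.242],"fingers": -1},{"linear": [0.214,-0.797,0],"delta_rot": [0,0,-0.242],"fingers": -1}]'

```text
t: 50.05
tool_pos: [0.6274, 0.1109, 0.1965]
eef_rot: [180.0, 0.0, -5.2]
force: [0.1, 0.1, -0.9]
finger_gap: 0.0119
grip_force: 10.0
```

```bash
python3 p.py "627.6,112.2,165.5,-5.1"
```

```text
start [627.4 110.9 196.5  -5.2] tilt [1.7998e+02 5.0000e-02] t 50.0
[627.6, 112.2, 165.5, -5.1] lin [0.0002, -0.0045, 0.1033] rz -0.0017 j6~ 105.0
```

Call:
play_rows --plan '[{"linear": [0,-0.001,0.04],"delta_rot": [0,0,0],"fingers": -1},{"linear": [0,-0.001,0.06],"delta_rot": [0,0,0],"fingers": -1},{"linear": [0,-0.001,0.075],"delta_rot": [0,0,0],"fingers": -1},{"linear": [0,-0.001,0.09],"delta_rot": [0,0,0],"fingers": -1},{"linear": [0,-0.001,0.1],"delta_rot": [0,0,0],"fingers": -1},{"linear": [0,-0.001,0.1],"delta_rot": [0,0,0],"fingers": -1},{"linear": [0,-0.001,0.1],"delta_rot": [0,0,0],"fingers": -1}]'

```text
t: 50.75
tool_pos: [0.6281, 0.1124, 0.1669]
eef_rot: [180.0, -0.0, -5.1]
force: [0.0, -1.2, -0.6]
finger_gap: 0.0121
grip_force: 10.0
```

Now seat it, release, and go on to the small spare lid at (666,-201).

Call:
play_rows --plan '[{"linear": [0,0,0.005],"delta_rot": [0,0,0],"fingers": -1},{"linear": [0,0,0.005],"delta_rot": [0,0,0],"fingers": -1},{"linear": [0,0,0.005],"delta_rot": [0,0,0],"fingers": -1}]'

```text
t: 51.05
tool_pos: [0.6281, 0.1124, 0.1654]
eef_rot: [-180.0, -0.0, -5.1]
force: [0.7, -0.5, 0.2]
finger_gap: 0.0122
grip_force: 10.0
```

Call:
play_rows --plan '[{"linear": [0,0,0],"delta_rot": [0,0,0],"fingers": -0.3},{"linear": [0,0,0],"delta_rot": [0,0,0],"fingers": -0.3},{"linear": [0,0,-0.12],"delta_rot": [0,0,0],"fingers": -0.3},{"linear": [0,0,-0.18],"delta_rot": [0,0,0],"fingers": 0},{"linear": [0,0,-0.18],"delta_rot": [0,0,0],"fingers": 0},{"linear": [0,0,-0.18],"delta_rot": [0,0,0],"fingers": 0}]'

```text
t: 51.65
tool_pos: [0.6281, 0.1124, 0.2195]
eef_rot: [-180.0, -0.1, -5.1]
force: [-0.7, 0.0, -0.1]
finger_gap: 0.0453
grip_force: 0.0
```

```bash
python3 p.py "640,-60,200,30;665.5,-201,180,45;665.5,-201,95,45"; python3 m.py lid_small
```

```text
start [628.1 112.4 219.5  -5.1] tilt [-1.7999e+02 -5.0000e-02] t 51.6
[640.0, -60.0, 200.0, 30.0] lin [0.0906, 0.5688, 0.0649] rz -0.7801 j6~ 55.0 
[665.5, -201.0, 180.0, 45.0] lin [-0.1614, 0.4495, 0.0667] rz -0.3333 j6~ 28.0 
[665.5, -201.0, 95.0, 45.0] lin [0.0, 0.0, 0.2833] rz -0.0 j6~ 28.0 
top lid_small 0.61 [392, 141] [666.4, -201.1] [666.3, -201.1, 36.7, 36.2, -47.3]
side lid_small 0.51 [288, 145] [657.7, -200.9] [657.1, -202.5, 49.7, 19.7, -69.4]
```

Call:
play_rows --plan '[{"linear": [0.09,0.57,0.06],"delta_rot": [0,0,-0.4],"fingers": 0},{"linear": [0.09,0.57,0.06],"delta_rot": [0,0,-0.4],"fingers": 0},{"linear": [0.09,0.57,0.06],"delta_rot": [0,0,-0.4],"fingers": 0},{"linear": [0.09,0.57,0.06],"delta_rot": [0,0,-0.4],"fingers": 0},{"linear": [0.09,0.57,0.06],"delta_rot": [0,0,-0.4],"fingers": 0}]'

```text
t: 52.35
tool_pos: [0.6394, -0.0635, 0.2002]
eef_rot: [-180.0, 0.1, 12.7]
force: [0.7, -0.4, 0.3]
finger_gap: 0.0455
grip_force: 0.0
```

```bash
python3 p.py "665.5,-201,180,13;665.5,-201,95,13"
```

```text
start [639.4 -63.5 200.2  12.7] tilt [-1.7999e+02  8.0000e-02] t 52.4
[665.5, -201.0, 180.0, 13.0] lin [-0.016, 0.4663, 0.0672] rz -0.0063 j6~ 60.0 
[665.5, -201.0, 95.0, 13.0] lin [0.0, 0.0, 0.2833] rz -0.0 j6~ 60.0
```

Call:
play_rows --plan '[{"linear": [-0.016,0.466,0.067],"delta_rot": [0,0,0],"fingers": 0},{"linear": [-0.016,0.466,0.067],"delta_rot": [0,0,0],"fingers": 0},{"linear": [-0.016,0.466,0.067],"delta_rot": [0,0,0],"fingers": 0},{"linear": [-0.016,0.466,0.067],"delta_rot": [0,0,0],"fingers": 0},{"linear": [-0.016,0.466,0.2],"delta_rot": [0,0,0],"fingers": 0},{"linear": [-0.016,0.466,0.3],"delta_rot": [0,0,0],"fingers": 0},{"linear": [-0.016,0.466,0.35],"delta_rot": [0,0,0],"fingers": 0},{"linear": [-0.016,0.466,0.35],"delta_rot": [0,0,0],"fingers": 0},{"linear": [-0.016,0.466,0.35],"delta_rot": [0,0,0],"fingers": -1},{"linear": [-0.016,0.466,0.35],"delta_rot": [0,0,0],"fingers": -1},{"linear": [-0.016,0.466,0.35],"delta_rot": [0,0,0],"fingers": -1},{"linear": [-0.016,0.466,0.35],"delta_rot": [0,0,0],"fingers": -1},{"linear": [-0.016,0.466,0.35],"delta_rot": [0,0,0],"fingers": -1},{"linear": [-0.016,0.466,0.35],"delta_rot": [0,0,0],"fingers": -1}]'

```text
t: 53.75
tool_pos: [0.6667, -0.1979, 0.0972]
eef_rot: [180.0, -0.1, 12.9]
force: [-1.0, -0.3, 7.8]
finger_gap: 0.0156
grip_force: 10.0
```

Call:
play_rows --plan '[{"linear": [0,0,-0.12],"delta_rot": [0,0,0],"fingers": -1},{"linear": [0,0,-0.25],"delta_rot": [0,0,0],"fingers": -1},{"linear": [0,0,-0.35],"delta_rot": [0,0,0],"fingers": -1},{"linear": [0,0,-0.35],"delta_rot": [0,0,0],"fingers": -1}]'

```text
t: 54.15
tool_pos: [0.6681, -0.1983, 0.2061]
eef_rot: [179.8, -0.3, 12.9]
force: [0.3, -0.3, -0.4]
finger_gap: 0.0155
grip_force: 10.0
```

```bash
python3 p.py "535,30,200,13;422,261,190,13;422,261,99,13"
```

```text
start [ 668.1 -198.3  206.1   12.9] tilt [179.81  -0.32] t 54.1
[535.0, 30.0, 200.0, 13.0] lin [-0.2627, -0.8409, 0.0204] rz -0.0023 j6~ 80.0 
[422.0, 261.0, 190.0, 13.0] lin [-0.1938, -0.835, 0.0333] rz -0.0 j6~ 109.0 
[422.0, 261.0, 99.0, 13.0] lin [0.0, 0.0, 0.3033] rz -0.0 j6~ 109.0
```

Call:
play_rows --plan '[{"linear": [-0.263,-0.84,0],"delta_rot": [0,0,0],"fingers": -1},{"linear": [-0.263,-0.84,0],"delta_rot": [0,0,0],"fingers": -1},{"linear": [-0.263,-0.84,0],"delta_rot": [0,0,0],"fingers": -1},{"linear": [-0.263,-0.84,0],"delta_rot": [0,0,0],"fingers": -1},{"linear": [-0.263,-0.84,0],"delta_rot": [0,0,0],"fingers": -1},{"linear": [-0.263,-0.84,0],"delta_rot": [0,0,0],"fingers": -1},{"linear": [-0.263,-0.84,0],"delta_rot": [0,0,0],"fingers": -1}]'

```text
t: 54.85
tool_pos: [0.532, 0.0317, 0.2009]
eef_rot: [-180.0, 0.0, 13.0]
force: [-0.1, -0.5, -1.1]
finger_gap: 0.0154
grip_force: 10.0
```

Call:
play_rows --plan '[{"linear": [-0.194,-0.835,0],"delta_rot": [0,0,0],"fingers": -1},{"linear": [-0.194,-0.835,0],"delta_rot": [0,0,0],"fingers": -1},{"linear": [-0.194,-0.835,0],"delta_rot": [0,0,0],"fingers": -1},{"linear": [-0.194,-0.835,0],"delta_rot": [0,0,0],"fingers": -1},{"linear": [-0.194,-0.835,0],"delta_rot": [0,0,0],"fingers": -1},{"linear": [-0.194,-0.835,0],"delta_rot": [0,0,0],"fingers": -1},{"linear": [-0.194,-0.835,0],"delta_rot": [0,0,0],"fingers": -1},{"linear": [-0.194,-0.835,0],"delta_rot": [0,0,0],"fingers": -1}]'

```text
t: 55.65
tool_pos: [0.4214, 0.2606, 0.2012]
eef_rot: [180.0, -0.0, 12.9]
force: [1.0, -0.8, -0.0]
finger_gap: 0.0154
grip_force: 10.0
```

```bash
python3 p.py "422,261,100.5,13"
```

```text
start [421.4 260.6 201.2  12.9] tilt [179.99  -0.  ] t 55.6
[422.0, 261.0, 100.5, 13.0] lin [0.0021, -0.0008, 0.3357] rz -0.0032 j6~ 109.0
```

Call:
play_rows --plan '[{"linear": [0,0,0.15],"delta_rot": [0,0,0],"fingers": -1},{"linear": [0,0,0.25],"delta_rot": [0,0,0],"fingers": -1},{"linear": [0,0,0.31],"delta_rot": [0,0,0],"fingers": -1},{"linear": [0,0,0.334],"delta_rot": [0,0,0],"fingers": -1},{"linear": [0,0,0.334],"delta_rot": [0,0,0],"fingers": -1},{"linear": [0,0,0.334],"delta_rot": [0,0,0],"fingers": -0.3},{"linear": [0,0,0.334],"delta_rot": [0,0,0],"fingers": -0.3},{"linear": [0,0,0.334],"delta_rot": [0,0,0],"fingers": -0.3},{"linear": [0,0,0.2],"delta_rot": [0,0,0],"fingers": -0.3},{"linear": [0,0,0.05],"delta_rot": [0,0,0],"fingers": -0.3},{"linear": [0,0,0],"delta_rot": [0,0,0],"fingers": -0.3},{"linear": [0,0,0],"delta_rot": [0,0,0],"fingers": -0.3}]'

```text
t: 56.85
tool_pos: [0.4216, 0.2622, 0.2042]
eef_rot: [-179.9, -0.3, 12.9]
force: [0.2, 0.2, -0.4]
finger_gap: 0.0319
grip_force: 0.0
```

```bash
python3 m.py lid_small lid_large lid_square lid_oblong dial_grip; python3 - <<'E'
from h import *
a=cams.camera("top"); cv2.imwrite("pics/t2.png",cv2.resize(a[110:210,190:350,::-1],(800,500),interpolation=cv2.INTER_CUBIC))
a=cams.camera("side"); cv2.imwrite("pics/s2.png",cv2.resize(a[170:350,180:380,::-1],(660,594),interpolation=cv2.INTER_CUBIC))
E
```

```text
top lid_large 0.92 [218, 150] [658.0, 286.4] [657.7, 287.4, 63.7, 60.9, -44.9]
top lid_square 0.57 [248, 151] [653.0, 200.0] [653.0, 199.3, 56.4, 54.6, 84.9]
top lid_oblong 0.73 [276, 170] [628.6, 129.2] [632.1, 144.3, 356.5, 169.7, 84.9]
top dial_grip 0.61 [314, 161] [617.5, 26.1] [618.5, 26.6, 49.8, 49.0, -1.2]
side lid_small 0.57 [337, 310] [415.7, 261.7] [416.1, 262.5, 37.7, 28.8, 12.0]
side lid_large 0.88 [235, 278] [662.6, 238.4] [662.4, 237.5, 62.3, 60.8, -32.0]
side lid_large 0.57 [266, 228] [632.9, 97.8] [633.6, 97.6, 84.0, 60.6, 25.5]
side lid_square 0.9 [248, 245] [656.4, 152.4] [656.5, 151.3, 56.4, 56.2, -4.6]
side dial_grip 0.71 [276, 201] [613.7, 37.1] [615.4, 36.8, 54.5, 47.5, -74.7]
```

View pics/t2.png

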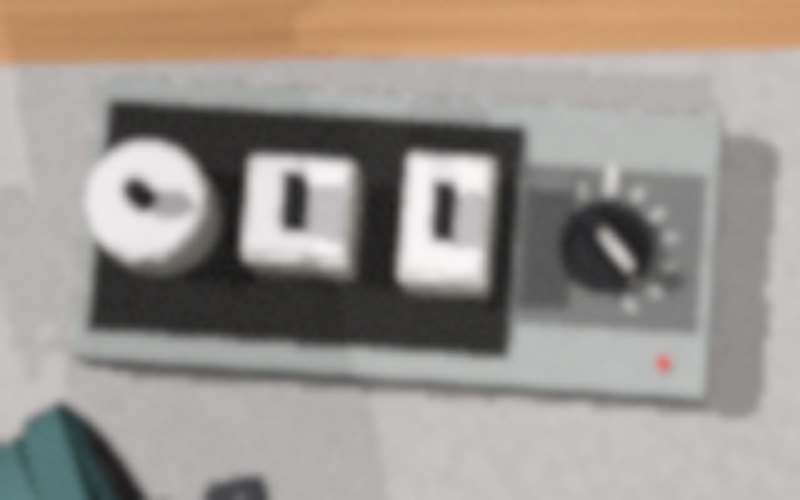

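View pics/s2.png

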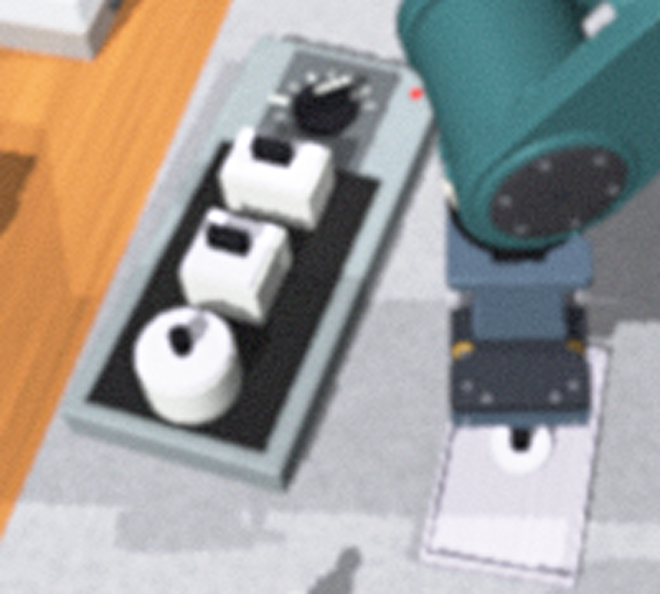

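All three closed pots are on the pad with lids flush, and the small lid is in the tray. The dial sits at top pixel (312,160), with its pointer about 2.4 rad clockwise of the zero tick. Next I'll grip the bar at yaw 36 and turn to yaw 174.9.

```bash
python3 p.py "520,145,205,25;619.3,26.5,190,36;619.3,26.5,122,36"; python3 - <<'E'
from h import *
im=cams.camera("top").astype(int); g=im.mean(2)
c=np.array([312,159]); ys,xs=np.mgrid[148:174,300:326]
m=(g[148:174,300:326]>120)&((xs-c[0])**2+(ys-c[1])**2<8.5**2)
w=px2w("top",np.c_[xs[m],ys[m]],.063)[:,:2]*1000
print(len(w),w.mean(0)); u,s,v=np.linalg.svd(w-w.mean(0)); print(np.degrees(np.arctan2(v[0,1],v[0,0])),s)
E
```

```text
start [420.4 261.5 201.2  12.9] tilt [1.8e+02 1.0e-02] t 57.5
[520.0, 145.0, 205.0, 25.0] lin [0.2369, 0.4526, -0.0126] rz -0.2689 j6~ 81.0 
[619.3, 26.5, 190.0, 36.0] lin [0.1331, 0.4979, 0.05] rz -0.2444 j6~ 56.0 
[619.3, 26.5, 122.0, 36.0] lin [0.0, 0.0, 0.2267] rz -0.0 j6~ 56.0 
28 [613.59746554  21.41887774]
-143.06030098973648 [37.50187131 12.10755705]
```

Call:
play_rows --plan '[{"linear": [0.471,0.912,0],"delta_rot": [0,0,-0.536],"fingers": 0},{"linear": [0.471,0.912,0],"delta_rot": [0,0,-0.536],"fingers": 0},{"linear": [0.471,0.912,0],"delta_rot": [0,0,-0.536],"fingers": 0},{"linear": [0.471,0.912,0],"delta_rot": [0,0,-0.536],"fingers": 0},{"linear": [0.471,0.912,0],"delta_rot": [0,0,-0.536],"fingers": 0},{"linear": [0.471,0.912,0],"delta_rot": [0,0,-0.536],"fingers": 0},{"linear": [0.471,0.912,0],"delta_rot": [0,0,-0.536],"fingers": 0},{"linear": [0.471,0.912,0],"delta_rot": [0,0,-0.536],"fingers": 0},{"linear": [0.471,0.912,0],"delta_rot": [0,0,-0.536],"fingers": 0},{"linear": [0.471,0.912,0],"delta_rot": [0,0,-0.536],"fingers": 0}]'

```text
t: 58.6
tool_pos: [0.6183, 0.0274, 0.2011]
eef_rot: [-180.0, 0.0, 37.1]
force: [0.1, 0.2, 0.1]
finger_gap: 0.0455
grip_force: 0.0
```

```bash
python3 p.py "619.3,26.5,122,37"
```

```text
start [618.3  27.4 201.1  37.1] tilt [-1.7997e+02  4.0000e-02] t 58.6
[619.3, 26.5, 122.0, 37.0] lin [0.0008, 0.0043, 0.2638] rz 0.0016 j6~ 55.0
```

Call:
play_rows --plan '[{"linear": [0,0.002,0.13],"delta_rot": [0,0,0],"fingers": 0},{"linear": [0,0.002,0.22],"delta_rot": [0,0,0],"fingers": 0},{"linear": [0,0.002,0.263],"delta_rot": [0,0,0],"fingers": 0},{"linear": [0,0.002,0.263],"delta_rot": [0,0,0],"fingers": 0},{"linear": [0,0.002,0.263],"delta_rot": [0,0,0],"fingers": -1},{"linear": [0,0.002,0.263],"delta_rot": [0,0,0],"fingers": -1},{"linear": [0,0.002,0.263],"delta_rot": [0,0,0],"fingers": -1},{"linear": [0,0.002,0.263],"delta_rot": [0,0,0],"fingers": -1},{"linear": [0,0.002,0.263],"delta_rot": [0,0,0],"fingers": -1},{"linear": [0,0.002,0.263],"delta_rot": [0,0,0],"fingers": -1}]'

```text
t: 59.6
tool_pos: [0.619, 0.0269, 0.123]
eef_rot: [-179.9, 0.0, 37.0]
force: [-7.9, 13.9, 11.5]
finger_gap: 0.0107
grip_force: 10.0
```

Call:
play_rows --plan '[{"linear": [0,-0.005,0],"delta_rot": [0,0,0],"fingers": -1},{"linear": [0,-0.005,0],"delta_rot": [0,0,0],"fingers": -1},{"linear": [0,-0.005,0],"delta_rot": [0,0,0],"fingers": -1}]'

```text
t: 59.9
tool_pos: [0.6189, 0.0272, 0.123]
eef_rot: [-180.0, -0.0, 37.0]
force: [-2.2, 2.0, 7.1]
finger_gap: 0.0108
grip_force: 10.0
```

Call:
play_rows --plan '[{"linear": [0,0,0],"delta_rot": [0,0,-0.15],"fingers": -1},{"linear": [0,0,0],"delta_rot": [0,0,-0.3],"fingers": -1},{"linear": [0,0,0],"delta_rot": [0,0,-0.45],"fingers": -1},{"linear": [0,0,0],"delta_rot": [0,0,-0.6],"fingers": -1},{"linear": [0,0,0],"delta_rot": [0,0,-0.8],"fingers": -1},{"linear": [0,0,0],"delta_rot": [0,0,-1],"fingers": -1},{"linear": [0,0,0],"delta_rot": [0,0,-1],"fingers": -1},{"linear": [0,0,0],"delta_rot": [0,0,-1],"fingers": -1}]'

```text
t: 60.7
tool_pos: [0.6191, 0.0271, 0.123]
eef_rot: [180.0, -0.0, 82.1]
force: [-1.2, 1.4, 5.8]
finger_gap: 0.011
grip_force: 10.0
```

Call:
play_rows --plan '[{"linear": [0,0,0],"delta_rot": [0,0,-0.15],"fingers": -1},{"linear": [0,0,0],"delta_rot": [0,0,-0.3],"fingers": -1},{"linear": [0,0,0],"delta_rot": [0,0,-0.45],"fingers": -1},{"linear": [0,0,0],"delta_rot": [0,0,-0.6],"fingers": -1},{"linear": [0,0,0],"delta_rot": [0,0,-0.8],"fingers": -1},{"linear": [0,0,0],"delta_rot": [0,0,-1],"fingers": -1},{"linear": [0,0,0],"delta_rot": [0,0,-1],"fingers": -1}]'

```text
t: 61.4
tool_pos: [0.6193, 0.0271, 0.123]
eef_rot: [179.9, 0.0, 127.2]
force: [1.9, 1.2, 5.8]
finger_gap: 0.0104
grip_force: 10.0
```

Call:
play_rows --plan '[{"linear": [0,0,0],"delta_rot": [0,0,-0.15],"fingers": -1},{"linear": [0,0,0],"delta_rot": [0,0,-0.3],"fingers": -1},{"linear": [0,0,0],"delta_rot": [0,0,-0.45],"fingers": -1},{"linear": [0,0,0],"delta_rot": [0,0,-0.6],"fingers": -1},{"linear": [0,0,0],"delta_rot": [0,0,-0.8],"fingers": -1},{"linear": [0,0,0],"delta_rot": [0,0,-1],"fingers": -1},{"linear": [0,0,0],"delta_rot": [0,0,-1],"fingers": -1},{"linear": [0,0,0],"delta_rot": [0,0,-1],"fingers": -1}]'

```text
t: 62.2
tool_pos: [0.6195, 0.0274, 0.123]
eef_rot: [180.0, 0.1, 171.8]
force: [2.7, 4.1, 4.0]
finger_gap: 0.0111
grip_force: 10.0
```

Call:
play_rows --plan '[{"linear": [0,0,0],"delta_rot": [0,0,-0.062],"fingers": -1},{"linear": [0,0,0],"delta_rot": [0,0,-0.062],"fingers": -1},{"linear": [0,0,0],"delta_rot": [0,0,-0.062],"fingers": -1},{"linear": [0,0,0],"delta_rot": [0,0,-0.062],"fingers": -1}]'

```text
t: 62.6
tool_pos: [0.6195, 0.0274, 0.123]
eef_rot: [180.0, 0.1, 174.5]
force: [2.4, 4.5, 4.5]
finger_gap: 0.0109
grip_force: 10.0
```

Release, rise, move aside and check.

Call:
play_rows --plan '[{"linear": [0,0,0],"delta_rot": [0,0,0],"fingers": 0},{"linear": [0,0,0],"delta_rot": [0,0,0],"fingers": 0},{"linear": [0,0,0],"delta_rot": [0,0,0],"fingers": 0},{"linear": [0,0,0],"delta_rot": [0,0,0],"fingers": 0},{"linear": [0,0,-0.15],"delta_rot": [0,0,0],"fingers": 0},{"linear": [0,0,-0.3],"delta_rot": [0,0,0],"fingers": 0},{"linear": [0,0,-0.4],"delta_rot": [0,0,0],"fingers": 0},{"linear": [0,0.3,-0.4],"delta_rot": [0,0,0],"fingers": 0},{"linear": [0,0.8,-0.4],"delta_rot": [0,0,0],"fingers": 0},{"linear": [0,0.8,-0.4],"delta_rot": [0,0,0],"fingers": 0},{"linear": [0,0.8,-0.4],"delta_rot": [0,0,0],"fingers": 0},{"linear": [0,0.8,-0.4],"delta_rot": [0,0,0],"fingers": 0}]'

```text
t: 63.8
tool_pos: [0.6402, 0.2686, 0.2424]
eef_rot: [180.0, 0.0, 174.8]
force: [1.6, -0.8, -0.6]
finger_gap: 0.0459
grip_force: 0.0
```

```bash
python3 - <<'E'
from h import *
print(robot.state()["tool_pos"])
a=cams.camera("top"); t=cv2.resize(a[110:210,190:350,::-1],(800,500),interpolation=cv2.INTER_CUBIC)
cv2.imwrite("pics/t3.png",t)
a=cams.camera("side"); cv2.imwrite("pics/s3.png",cv2.resize(a[170:350,180:380,::-1],(660,594),interpolation=cv2.INTER_CUBIC))
E
```

```text
[0.64022483 0.26864718 0.24244114]
```

View pics/t3.png

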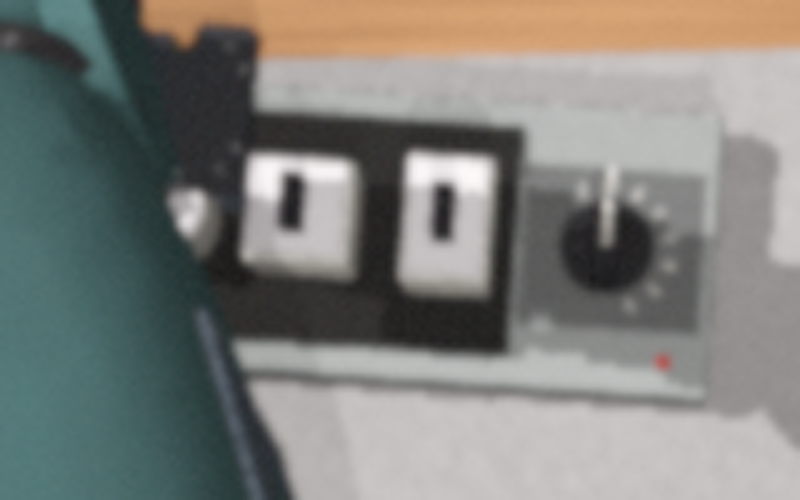

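View pics/s3.png

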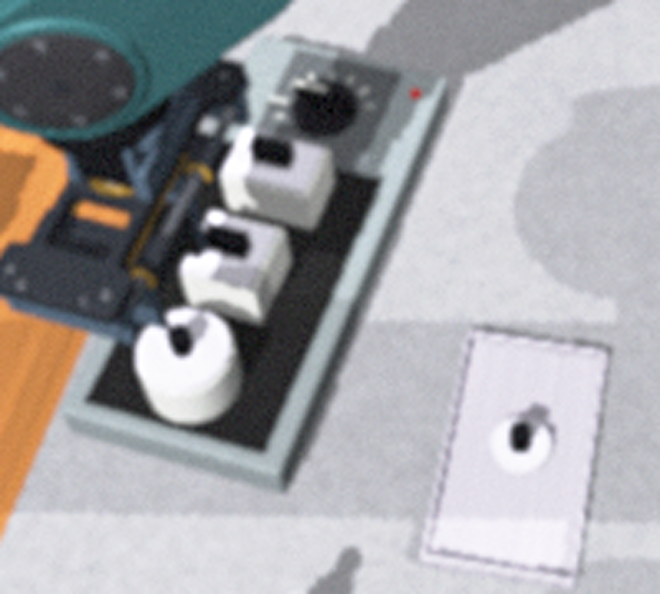

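The pointer sits on the zero tick at crop (610,165–245). All three closed pots are unmoved, the small lid is in the tray, and the gripper is clear.

```bash
python3 -c "
from plant import robot
print(robot.sign_off())"
```

```text
the job is handed in; nothing more can be done
None
```

I handed the job in at about 64 s, with no verdict returned: the large, square and oblong pots look closed and stand on the pad, the dial points at zero, the spare small lid is in the tray, and nothing went near the oil bottle.

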